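Turn the press plunger over and stand it on its foot to dry

ROBOT

A 6-joint arm with a two-finger parallel gripper is mounted at the origin on a cart in front of the work surface, level with it; the furniture and walls round the work are solid. World frame = base frame: x ahead of the robot, y to its left, z up, the work surface at z = 0. Lengths are in m, angles in rad, forces in N, time in s.
With the tool pointing down it reaches from about 0.375 to 0.9 m from the base axis. Payload 3.1 kg.
Tool frame: the origin (TCP) lies at the very end of the fingers, on their centre line; the grasp point (between the pads) lies 19 mm behind it; z points along the fingers, y is the line along which they close (so a half turn about z gives the same grasp; the last joint's range is limited). The gripper opens to 87 mm and grips with 3 to 60 N. Pads are 19 mm wide; open, the fingers measure 117 mm over their backs; the gripper's body (75 mm by 190 mm) begins 51 mm behind the grasp point.
Start: joints at [-1.417, 0.527, 1.433, -0, 1.181, -0.178], TCP at [0.204, -0.591, 0.223] pointing down, gripper open.
Joint ranges: [-3.08, 3.08], [-0.75, 2.2], [0.22, 2.44], [-1.43, 4.57], [0, 2.65], [-2.85, 2.85]. Speed limits (rad/s): [2.79, 2.79, 3.14, 3.14, 3.14, 3.14].

INTERFACE

Orientations are given as a unit quaternion [w, x, y, z].
In Python, from cell import env, imaging gives the robot as it stands.
- The arm moves only by the tool move_arm, never from a script. Its argument "moves" is a list of rows, each a list of 6 numbers: the shift along the tool's x, y, z normalised to -1 to 1, where 1 is 50 cm, then the turn, a rotation vector about the tool's x, y, z normalised to -1 to 1, where 1 is 45 degrees. A call has exactly 5 rows; each row shifts and turns the commanded pose from where the row before left it, along the tool's axes as they then stand; what a row does not reach is not made up. A row lasts 1/12 s, in which the tool goes at most 41.7 mm and 7.16 degrees, less where a joint would pass 70% of its speed; a pose out of reach is approached as far as the arm can. A call with a number of a shift or a turn outside -1 to 1 is refused whole. A call with a gripper value outside its range is refused whole. "fingers" is the opening in per cent of the stroke, from 0 (shut) to 100 (fully open), set as the call begins (left out, the last holds). The fingers move at their own pace and stop on an object; "grip_force" is the grip in N (left out, the last holds). Time passes only in rows, so rows that do not move let the fingers close, or fill a call up. It gives the time, the measured TCP pose, the force, the opening and the grip force at its end, in the units of the state.
- env.get_obs(): the state, without advancing time (a new reading comes with each control period).
- imaging.capture(name): name is "scene" or "side" or "wrist"; returns (picture, depth): 400x640x3 uint8, blue, green, red; 400x640 float32, m along the optical axis (not along the pixel's ray), 0 where there is no reading.
- imaging.get_calibration(name): a dict with "intrinsics" (3x3 intrinsics, pixels), "position" and "orientation" of the camera in the world; the wrist camera has in their place "T_tool_cam" (4x4, takes a point from camera to tool coordinates, whose origin is the TCP and whose axes are the flange's). Camera axes: x right, y up, looking along -z (the intrinsics and any distortion apply to the point x, -y, -z); pixel columns grow to the right and rows downward; lengths in m; the calibration is good to about 2 mm. A picture is of the moment at which its call begins: read the wrist's pose just before it. get_calibration takes no time and is no camera call.
- env.job_done(): hands the job in; it is judged then, once.
The state is a dict: "clock": time; "q": joint angles; "joint_velocities": joint speeds; "joint_efforts": joint torques, N m; "tool_pos": TCP position; "orientation": TCP orientation; "ft_force": force on the tool from outside, world axes, zero at the start; "ft_torque": the same for the moment, N m; "finger_gap": opening from 0.0 (shut) to 1.0 (fully open); "gripper_force": force on a finger pad.
Only numpy, scipy, OpenCV 4.12 (cv2) and the standard library are available. Lean on these libraries where they do the work, as an engineer would, in place of code of your own. Each camera call takes 0.05 s, during which the arm holds its last target. There are 200 camera calls.

TASK

The washed press plunger stands head-down on the bench; its pressing face must dry in the air. Lay it on its side on the bench and let go, take it again another way, and stand it upright on its small foot, head up, in the middle of the pine slat, setting it down gently and letting go slowly so that it stays standing still. Never let it topple or drop, and leave the spanner, the marker and the free pigment pot where they are.

Things in the scene. Friction and masses are not known exactly. Their poses are not given: they have to be found in the camera images.
- plunger_mid (a point): Press plunger, rigid, 178 mm long: a square aluminium head 56x56x36 mm (thick) at one end, a square steel bar 22x22 mm and 130 mm long, and a dark square foot 38x38x12 mm; all sides parallel. This point is on its axis, 89 mm from either end. z runs along it from head to foot (up at the start, when it stands on its head; down when the job is done); x and y are normal to its sides.
- plunger_foot (a point): Centre of the plunger's foot face, on its axis, 178 mm from the head's face; same axes. Lying on its side, the plunger rests on the head's and foot's edges and does not roll; its axis slopes about 3.6 degrees, 28 mm high at the head's end and 19 mm at the foot's.
- slat_top (a point): Centre of the top face of a loose pine slat, a plain flat offcut 52 (its x) x 62 (its y) x 14 mm lying on the bench, top 14 mm above the bench; z up.
- plunger: The plunger: origin at the centre of the head's face (the broad end), z towards the foot. About 0.28 kg (it varies), the centre of mass about 37 mm from the head's face: on its foot it tips over beyond about 7.5 degrees.
- slat: The slat's frame: origin at the centre of its underside, axes as slat_top.
- the_spanner: Bystander: open-ended steel spanner 40x225x8 mm lying near the robot's edge of the bench, long in its y; origin at the centre of its underside.
- the_marker: Bystander: marker pen 17x135x16 mm lying beyond the work, before a thin flat board, long in its y; origin at the centre of its underside.
- pot: Bystander: free-standing lidded pigment pot, 58 mm across, 66 mm tall, left of the work; origin at the centre of its underside. Another pot, a tape roll, a tin box and a hex key further left and beyond are fixed scenery.
- toggle_clamp: Fixed steel toggle clamp with a red handle on the robot's edge of the bench, right of the spanner: about 185 mm long (along world x, 93 mm either way from this origin), 46 mm wide, about 50 mm tall; do not lay things on it. The bench top is bare between it and the thin board beyond (which begins 0.775 m ahead of the robot); a wall stands along the bench's left side, at y = 0.41 m.

How it is judged:
By the outcome, as a careful person would: the job done as asked, in the order asked, and still so for the second after the job is handed in, with the robot touching nothing.
It also fails if it takes over 72 s, if anything falls off the work surface, if the arm or the gripper's body presses on something with over 40 N, if the wrist force passes 120 N, or if a joint passes its speed limit or range.

## Working session

There is one attempt and no reset: what is moved stays moved. The work goes in short steps, Python scripts to look and compute and a tool call to move; the robot and the scene stay as the last step left them, time stands still between calls to the robot, and variables do not carry over. Pictures are saved under pics/ and viewed, at most 10 in all, crops included, and the job is handed in when it is done.

Besides the shell and the picture viewer there is one more tool, called after "Request:" in YAML: its name, and indented under it one key for each argument. move_arm: Moves the arm, as the interface text tells. Scaled input: -1 to 1 covers 50 cm each way for a shift and 45 degrees each way for a turn. Its arguments: {"type":"object","properties":{"moves":{"type":"array","items":{"type":"array","items":{"type":"number"}}},"fingers":{"type":"number"},"grip_force":{"type":"number"}},"required":["moves"]}

```bash
ls; mkdir -p pics; cat > h.py <<'E'
import numpy as np, cv2
from scipy.spatial.transform import Rotation as R
from cell import env, imaging
def rot(q): return R.from_quat([q[1],q[2],q[3],q[0]])
def cam(name):
    o=env.get_obs(); c=imaging.get_calibration(name); p,d=imaging.capture(name)
    if 'T_tool_cam' in c:
        T=np.eye(4);T[:3,:3]=rot(o['orientation']).as_matrix();T[:3,3]=o['tool_pos'];T=T@np.array(c['T_tool_cam'])
    else:
        T=np.eye(4);q=np.array(c['orientation']);T[:3,:3]=rot(q).as_matrix() if q.size==4 else q;T[:3,3]=c['position']
    return p,d,np.array(c['intrinsics']),T
def cloud(d,K,T):
    v,u=np.mgrid[:d.shape[0],:d.shape[1]]
    P=np.stack([(u-K[0,2])/K[0,0]*d,-(v-K[1,2])/K[1,1]*d,-d],-1)
    W=P@T[:3,:3].T+T[:3,3]; W[d<=0]=np.nan
    return W
def st():
    o=env.get_obs(); print(round(o['clock'],2),np.round(o['tool_pos'],4),'R\n',np.round(rot(o['orientation']).as_matrix(),3),'q',np.round(o['q'],3),'F',np.round(o['ft_force'],1),'gap',round(o['finger_gap'],3),o['gripper_force'])
E
python3 - <<'E'
from h import *
st()
for n in('scene','side'):
    p,d,K,T=cam(n); print(n,imaging.get_calibration(n)); cv2.imwrite(f'pics/{n}0.png',p)
    np.savez(f'{n}0.npz',p=p,d=d,K=K,T=T)
E
```

```text
pics
0.0 [ 0.2035 -0.5902  0.2216] R
 [[ 0.945  0.326 -0.   ]
 [ 0.326 -0.945  0.002]
 [ 0.    -0.002 -1.   ]] q [-1.417  0.528  1.434 -0.     1.181 -0.179] F [ 0.1 -0.3  1.5] gap 1.003 0.0
scene {'intrinsics': array([[430.97139295,   0.        , 312.25499229],
       [  0.        , 430.97139295, 202.08233522],
       [  0.        ,   0.        ,   1.        ]]), 'position': array([1.06130791, 0.22616246, 0.82175469]), 'orientation': array([0.63749389, 0.21456802, 0.23657912, 0.70113652])}
side {'intrinsics': array([[444.93026111,   0.        , 320.08608524],
       [  0.        , 444.93026111, 189.29596911],
       [  0.        ,   0.        ,   1.        ]]), 'position': array([ 1.1838435 , -0.08209795,  0.97864891]), 'orientation': array([0.77849674, 0.27791441, 0.18347866, 0.53201691])}
```

View pics/scene0.png

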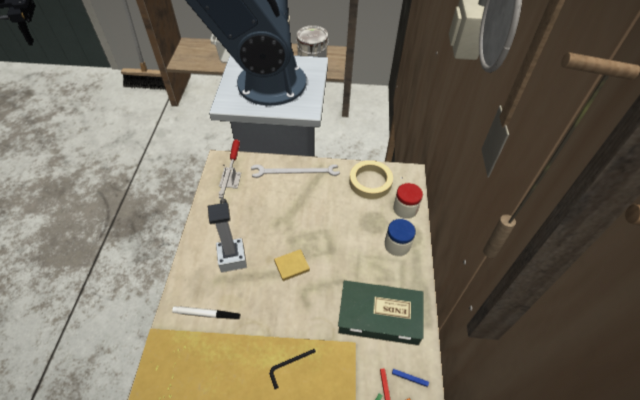

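View pics/side0.png

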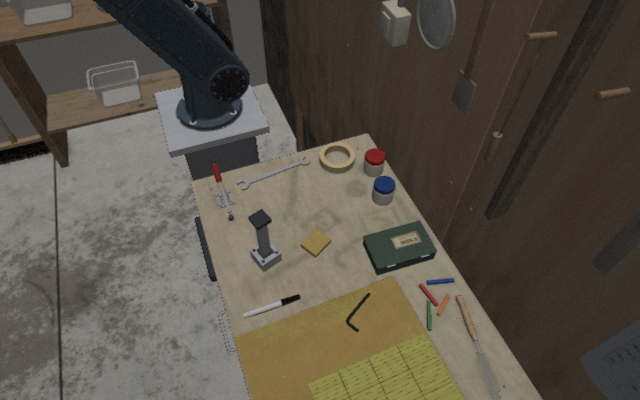

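The scene view shows the plunger with its foot at (219,213) and head at (231,255), and the slat at (292,264). In the side view the foot is at (260,219), the head at (266,256) and the slat at (316,243). Next I measure them from the depth.

```bash
python3 - <<'E'
from h import *
boxes={'scene':{'pl':(200,195,255,280),'slat':(268,243,318,286)},'side':{'pl':(240,203,290,278),'slat':(295,222,338,262)}}
for n in boxes:
    z=np.load(n+'0.npz'); p=z['p'];d=z['d'];W=cloud(d,z['K'],z['T']); print(n,(d>0).mean())
    def sub(k):
        a,b,c,e=boxes[n][k]; return W[b:e,a:c].reshape(-1,3),p[b:e,a:c]
    def rect(P,h,l):
        if len(P)<8: print(l,len(P)); return
        r=cv2.minAreaRect((P[:,:2]*1000).astype(np.float32)); print(l,len(P),np.round(r[0],1),np.round(r[1],1),round(r[2],1),'z',np.round(np.median(P[:,2]),4),np.round(np.median(P[:,:2],0),4))
    P,_=sub('pl')
    rect(P[(P[:,2]>.168)&(P[:,2]<.19)],0,'foot')
    rect(P[(P[:,2]>.028)&(P[:,2]<.045)],0,'head')
    P,c=sub('slat'); hsv=cv2.cvtColor(c,cv2.COLOR_BGR2HSV).reshape(-1,3)
    m=(hsv[:,1]>110)&(P[:,2]>.009); rect(P[m],0,'slat'); m=(P[:,2]>.009)&(P[:,2]<.025);rect(P[m],0,'slatz')
    # slat by colour contour onto plane z=.014
    mm=(hsv[:,1]>110).reshape(c.shape[:2]).astype(np.uint8)
    cn=max(cv2.findContours(mm,0,1)[0],key=cv2.contourArea); a,b=boxes[n]['slat'][:2]
    uv=cn[:,0,:]+[a,b]; K,T=z['K'],z['T']
    D=np.c_[(uv[:,0]-K[0,2])/K[0,0],-(uv[:,1]-K[1,2])/K[1,1],-np.ones(len(uv))]@T[:3,:3].T
    Q=T[:3,3]+D*((.014-T[2,3])/D[:,2])[:,None]; rect(Q,0,'slatc')
    print('hsv',hsv[hsv.shape[0]//2])
    for (a,b,c2,e,l) in ([(385,218,418,258,'pot'),(248,160,342,180,'span'),(170,303,242,322,'mark')] if n=='scene' else []):
        P=W[b:e,a:c2].reshape(-1,3); P=P[P[:,2]>.005]; print(l,np.nanmin(P,0),np.nanmax(P,0))
E
```

```text
scene 0.99594140625
foot 400 [612.7   8.5] [39.9 37.9] 18.1 z 0.1782 [0.6165 0.0099]
head 525 [552.6 -10.7] [183.4  56. ] 17.8 z 0.0366 [0.6227 0.0142]
slat 644 [617.8 138.5] [52.6 61.9] 29.3 z 0.0143 [0.6194 0.1388]
slatz 663 [618.  138.9] [53.4 62.4] 29.3 z 0.0143 [0.6193 0.139 ]
slatc 90 [618.8 139.2] [54.8 61.4] 28.5 z 0.014 [0.6196 0.1391]
hsv [ 22 130 208]
pot [0.46838595 0.33569696 0.00530241] [0.57360339 0.39599326 0.06979993]
span [ 0.31939271 -0.00084268  0.00500431] [0.37952693 0.22437853 0.01244969]
mark [ 0.73281765 -0.0836655   0.00551844] [0.74942305 0.05140872 0.01936024]
side 0.9957890625
foot 290 [613.5   9.3] [38.8 38.9] 18.5 z 0.1769 [0.615  0.0083]
head 351 [612.7   8.7] [58.7 56.1] 17.2 z 0.036 [0.624  0.0029]
slat 420 [619.1 139.5] [51.4 62.9] 29.8 z 0.0133 [0.6196 0.1382]
slatz 436 [618.7 139. ] [53.  63.3] 26.9 z 0.0132 [0.6194 0.1393]
slatc 63 [619.2 137.2] [52.6 63.7] 27.8 z 0.014 [0.6179 0.1362]
hsv [ 18  54 137]
```

```bash
cat >> h.py <<'E'
def frame(yaw,pitch,xup=1):
    "tool z at yaw, pitch deg below horizontal; tool x in the vertical plane (xup: up when level / along yaw when down)"
    y,p=np.radians([yaw,pitch]); z=np.array([np.cos(y)*np.cos(p),np.sin(y)*np.cos(p),-np.sin(p)])
    x=xup*np.array([np.cos(y)*np.sin(p),np.sin(y)*np.sin(p),np.cos(p)])
    return np.c_[x,np.cross(z,x),z]
def plan(Rt,g,n,off=.019,start=None):
    "rows for grasp point g with tool rotation Rt; returns end pose"
    o=env.get_obs(); p0,R0=start or (np.array(o['tool_pos']),rot(o['orientation']).as_matrix())
    pt=np.array(g)+off*Rt[:,2]; w=R.from_matrix(R0.T@Rt).as_rotvec()/n
    S=R.from_rotvec(w).as_matrix(); M=sum(np.linalg.matrix_power(S,i) for i in range(n))
    v=np.linalg.solve(M,R0.T@(pt-p0)); row=np.r_[v/.5,np.degrees(w)/45]
    print('rows',n,np.round(row,4).tolist(),'mm/row',round(np.linalg.norm(v)*1e3,1),'deg/row',round(np.degrees(np.linalg.norm(w)),2))
    p,Q=p0,R0
    for i in range(n):
        p=p+Q@v;Q=Q@S
        if (i+1)%max(1,n//5)==0: print('  path',np.round(p,3),'z',np.round(Q[:,2],2))
    return pt,Rt
E
python3 - <<'E'
from h import *
z=np.load('scene0.npz');W=cloud(z['d'],z['K'],z['T'])
P=W[138:205,205:248].reshape(-1,3);P=P[(P[:,2]>.015)&(P[:,2]<.1)];print('clamp',P.min(0),P.max(0))
F=frame(108,15); a=F[:,2]; g=np.array([.613,.009,.085])
plan(F,g-.14*a,30)
s=plan(frame(108,80),[.66,-.22,.24],20); plan(F,g-.14*a,15,start=s)
E
```

```text
clamp [ 0.28944653 -0.05541282  0.01560363] [ 0.47352748 -0.03151416  0.04583071]
rows 30 [0.0375, 0.0142, 0.0337, 0.0425, 0.0433, -0.0555] mm/row 26.2 deg/row 3.7
  path [ 0.327 -0.57   0.129] z [ 0.09  0.27 -0.96]
  path [ 0.449 -0.497  0.064] z [ 0.1   0.53 -0.84]
  path [ 0.552 -0.382  0.038] z [ 0.03  0.74 -0.67]
  path [ 0.621 -0.243  0.056] z [-0.11  0.88 -0.47]
  path [ 0.649 -0.102  0.116] z [-0.3   0.92 -0.26]
rows 20 [0.0604, 0.0244, 0.0045, 0.0085, 0.0087, -0.0986] mm/row 32.6 deg/row 4.47
  path [ 0.333 -0.582  0.214] z [ 0.01  0.04 -1.  ]
  path [ 0.454 -0.534  0.209] z [ 0.01  0.08 -1.  ]
  path [ 0.555 -0.451  0.208] z [-0.    0.11 -0.99]
  path [ 0.625 -0.342  0.212] z [-0.02  0.14 -0.99]
  path [ 0.659 -0.217  0.221] z [-0.05  0.17 -0.98]
rows 15 [0.0025, 0.0035, 0.0215, 0.0, 0.0963, 0.0] mm/row 10.9 deg/row 4.33
  path [ 0.66  -0.204  0.191] z [-0.12  0.37 -0.92]
  path [ 0.66  -0.186  0.164] z [-0.18  0.56 -0.81]
  path [ 0.657 -0.161  0.142] z [-0.23  0.72 -0.66]
  path [ 0.654 -0.133  0.126] z [-0.27  0.84 -0.47]
  path [ 0.649 -0.102  0.116] z [-0.3   0.92 -0.26]
```

Request:
move_arm:
  moves:
    - [0.06, 0.024, 0.0045, 0.0085, 0.0087, -0.0986]
    - [0.06, 0.024, 0.0045, 0.0085, 0.0087, -0.0986]
    - [0.06, 0.024, 0.0045, 0.0085, 0.0087, -0.0986]
    - [0.06, 0.024, 0.0045, 0.0085, 0.0087, -0.0986]
    - [0.06, 0.024, 0.0045, 0.0085, 0.0087, -0.0986]
  fingers: 100

```text
clock: 0.52
tool_pos: [0.3645, -0.5735, 0.212]
orientation: [-0.02, 0.935, 0.353, 0.014]
ft_force: [1.0, 0.4, -1.1]
finger_gap: 0.996
gripper_force: 0.0
```

Request:
move_arm:
  moves:
    - [0.06, 0.024, 0.0045, 0.0085, 0.0087, -0.0986]
    - [0.06, 0.024, 0.0045, 0.0085, 0.0087, -0.0986]
    - [0.06, 0.024, 0.0045, 0.0085, 0.0087, -0.0986]
    - [0.06, 0.024, 0.0045, 0.0085, 0.0087, -0.0986]
    - [0.06, 0.024, 0.0045, 0.0085, 0.0087, -0.0986]

```text
clock: 0.93
tool_pos: [0.5061, -0.4962, 0.2075]
orientation: [-0.038, 0.849, 0.527, 0.028]
ft_force: [-0.5, 0.6, 0.7]
finger_gap: 0.998
gripper_force: 0.0
```

Request:
move_arm:
  moves:
    - [0.06, 0.024, 0.0045, 0.0085, 0.0087, -0.0986]
    - [0.06, 0.024, 0.0045, 0.0085, 0.0087, -0.0986]
    - [0.06, 0.024, 0.0045, 0.0085, 0.0087, -0.0986]
    - [0.06, 0.024, 0.0045, 0.0085, 0.0087, -0.0986]
    - [0.06, 0.024, 0.0045, 0.0085, 0.0087, -0.0986]

```text
clock: 1.35
tool_pos: [0.6078, -0.3713, 0.2101]
orientation: [-0.055, 0.73, 0.68, 0.04]
ft_force: [1.3, -0.1, -0.6]
finger_gap: 0.999
gripper_force: 0.0
```

Request:
move_arm:
  moves:
    - [0.06, 0.024, 0.0045, 0.0085, 0.0087, -0.0986]
    - [0.06, 0.024, 0.0045, 0.0085, 0.0087, -0.0986]
    - [0.06, 0.024, 0.0045, 0.0085, 0.0087, -0.0986]
    - [0.06, 0.024, 0.0045, 0.0085, 0.0087, -0.0986]
    - [0.06, 0.024, 0.0045, 0.0085, 0.0087, -0.0986]

```text
clock: 1.77
tool_pos: [0.6548, -0.2176, 0.2205]
orientation: [-0.07, 0.584, 0.807, 0.051]
ft_force: [0.7, -0.1, -1.0]
finger_gap: 0.998
gripper_force: 0.0
```

```bash
python3 - <<'E'
from h import *
st(); F=frame(108,15); a=F[:,2]; g=np.array([.613,.009,.085])
plan(F,g-.14*a,15)
E
```

```text
1.77 [ 0.6548 -0.2176  0.2205] R
 [[-0.308  0.95  -0.054]
 [ 0.936  0.313  0.164]
 [ 0.173  0.    -0.985]] q [-0.534  0.672  1.165  0.115  1.437 -0.875] F [ 0.7 -0.1 -1. ] gap 0.998 0.0
rows 15 [0.0025, 0.0041, 0.0213, -0.0002, 0.0964, 0.0003] mm/row 10.9 deg/row 4.34
  path [ 0.657 -0.205  0.19 ] z [-0.12  0.37 -0.92]
  path [ 0.657 -0.186  0.164] z [-0.18  0.56 -0.81]
  path [ 0.656 -0.162  0.142] z [-0.23  0.72 -0.66]
  path [ 0.653 -0.133  0.126] z [-0.27  0.84 -0.47]
  path [ 0.649 -0.102  0.116] z [-0.3   0.92 -0.26]
```

Request:
move_arm:
  moves:
    - [0.0025, 0.004, 0.0213, 0, 0.0964, 0]
    - [0.0025, 0.004, 0.0213, 0, 0.0964, 0]
    - [0.0025, 0.004, 0.0213, 0, 0.0964, 0]
    - [0.0025, 0.004, 0.0213, 0, 0.0964, 0]
    - [0.0025, 0.004, 0.0213, 0, 0.0964, 0]

```text
clock: 2.18
tool_pos: [0.657, -0.1942, 0.1724]
orientation: [-0.221, 0.565, 0.778, 0.161]
ft_force: [0.4, -0.8, -0.2]
finger_gap: 0.999
gripper_force: 0.0
```

Request:
move_arm:
  moves:
    - [0.0025, 0.004, 0.0213, 0, 0.0964, 0]
    - [0.0025, 0.004, 0.0213, 0, 0.0964, 0]
    - [0.0025, 0.004, 0.0213, 0, 0.0964, 0]
    - [0.0025, 0.004, 0.0213, 0, 0.0964, 0]
    - [0.0025, 0.004, 0.0213, 0, 0.0964, 0]

```text
clock: 2.6
tool_pos: [0.6543, -0.1544, 0.1357]
orientation: [-0.364, 0.525, 0.722, 0.265]
ft_force: [0.2, -0.5, 0.3]
finger_gap: 1.002
gripper_force: 0.0
```

Request:
move_arm:
  moves:
    - [0.0025, 0.004, 0.0213, 0, 0.0964, 0]
    - [0.0025, 0.004, 0.0213, 0, 0.0964, 0]
    - [0.0025, 0.004, 0.0213, 0, 0.0964, 0]
    - [0.0025, 0.004, 0.0213, 0, 0.0964, 0]
    - [0.0025, 0.004, 0.0213, 0, 0.0964, 0]

```text
clock: 3.02
tool_pos: [0.6485, -0.104, 0.1163]
orientation: [-0.493, 0.466, 0.641, 0.359]
ft_force: [0.1, -0.6, 0.5]
finger_gap: 0.998
gripper_force: 0.0
```

```bash
python3 - <<'E'
from h import *
st(); F=frame(108,15); a=F[:,2]; g=np.array([.613,.009,.085])
plan(F,g-.14*a,5)
plan(F,g,10)
p,d,K,T=cam('wrist'); q,*_=cam('scene'); cv2.imwrite('pics/w1.png',np.vstack([p,q])[::1,:]) 
cv2.imwrite('pics/w1.png',cv2.resize(np.hstack([p,q]),(800,250)))
E
```

```text
3.02 [ 0.6485 -0.104   0.1163] R
 [[-0.079  0.951 -0.298]
 [ 0.243  0.308  0.92 ]
 [ 0.967 -0.    -0.256]] q [-0.613  1.193  0.91   0.759  2.137 -0.91 ] F [ 0.1 -0.6  0.5] gap 0.998 0.0
rows 5 [0.0002, 0.0005, 0.0006, 0.0002, -0.0008, -0.0001] mm/row 0.4 deg/row 0.04
  path [ 0.649 -0.104  0.116] z [-0.3   0.92 -0.26]
  path [ 0.649 -0.103  0.116] z [-0.3   0.92 -0.26]
  path [ 0.649 -0.103  0.116] z [-0.3   0.92 -0.26]
  path [ 0.649 -0.103  0.116] z [-0.3   0.92 -0.26]
  path [ 0.649 -0.102  0.116] z [-0.3   0.92 -0.26]
rows 10 [0.0, 0.0002, 0.0283, 0.0001, -0.0004, -0.0001] mm/row 14.1 deg/row 0.02
  path [ 0.64  -0.078  0.109] z [-0.3   0.92 -0.26]
  path [ 0.632 -0.052  0.102] z [-0.3   0.92 -0.26]
  path [ 0.624 -0.026  0.095] z [-0.3   0.92 -0.26]
  path [0.616 0.    0.087] z [-0.3   0.92 -0.26]
  path [0.607 0.026 0.08 ] z [-0.3   0.92 -0.26]
```

View pics/w1.png

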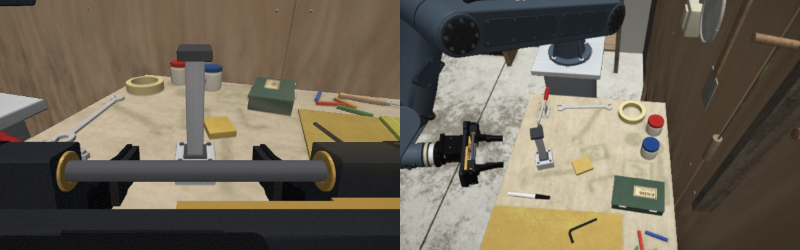

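The wrist view (left half) shows the bar centred between the fingers at (195,120), and the scene view shows the arm clear on the right. Next: approach and grip.

Request:
move_arm:
  moves:
    - [0, 0, 0.0283, 0, 0, 0]
    - [0, 0, 0.0283, 0, 0, 0]
    - [0, 0, 0.0283, 0, 0, 0]
    - [0, 0, 0.0283, 0, 0, 0]
    - [0, 0, 0.0283, 0, 0, 0]

```text
clock: 3.53
tool_pos: [0.6278, -0.0392, 0.0994]
orientation: [-0.491, 0.467, 0.643, 0.357]
ft_force: [-0.4, 0.1, 0.9]
finger_gap: 0.999
gripper_force: 0.0
```

Request:
move_arm:
  moves:
    - [0, 0, 0.0283, 0, 0, 0]
    - [0, 0, 0.0283, 0, 0, 0]
    - [0, 0, 0.0283, 0, 0, 0]
    - [0, 0, 0.0283, 0, 0, 0]
    - [0, 0, 0.0283, 0, 0, 0]

```text
clock: 3.95
tool_pos: [0.6068, 0.0259, 0.081]
orientation: [-0.491, 0.467, 0.643, 0.358]
ft_force: [-0.0, -0.7, 0.5]
finger_gap: 1.003
gripper_force: 0.0
```

Request:
move_arm:
  moves:
    - [0, 0, 0, 0, 0, 0]
    - [0, 0, 0, 0, 0, 0]
    - [0, 0, 0, 0, 0, 0]
    - [0, 0, 0, 0, 0, 0]
    - [0, 0, 0, 0, 0, 0]
  fingers: 40
  grip_force: 50

```text
clock: 4.37
tool_pos: [0.6071, 0.0249, 0.0807]
orientation: [-0.491, 0.467, 0.642, 0.358]
ft_force: [0.2, 0.3, -0.6]
finger_gap: 0.706
gripper_force: 0.0
```

Request:
move_arm:
  moves:
    - [0, 0, 0, 0, 0, 0]
    - [0, 0, 0, 0, 0, 0]
    - [0, 0, 0, 0, 0, 0]
    - [0, 0, 0, 0, 0, 0]
    - [0, 0, 0, 0, 0, 0]
  fingers: 0

```text
clock: 4.78
tool_pos: [0.6065, 0.0258, 0.0805]
orientation: [-0.492, 0.466, 0.642, 0.358]
ft_force: [0.2, -0.7, 0.3]
finger_gap: 0.329
gripper_force: 0.0
```

Request:
move_arm:
  moves:
    - [0, 0, 0, 0, 0, 0]
    - [0, 0, 0, 0, 0, 0]
    - [0, 0, 0, 0, 0, 0]
    - [0, 0, 0, 0, 0, 0]
    - [0, 0, 0, 0, 0, 0]

```text
clock: 5.2
tool_pos: [0.6064, 0.0259, 0.0805]
orientation: [-0.492, 0.466, 0.642, 0.358]
ft_force: [-2.0, 0.4, 0.3]
finger_gap: 0.245
gripper_force: 49.9
```

```bash
python3 - <<'E'
from h import *
F=frame(108,15)
s=plan(F,[.613,.009,.185],10)
s=plan(frame(120,70),[.60,-.01,.17],15,start=s)
s=plan(frame(135,108.6),[.58,-.03,.12],10,start=s)
E
```

```text
rows 10 [0.0192, 0.0002, -0.0051, 0.0, 0.0001, 0.0] mm/row 10.0 deg/row 0.0
  path [0.607 0.026 0.1  ] z [-0.3   0.92 -0.26]
  path [0.607 0.026 0.12 ] z [-0.3   0.92 -0.26]
  path [0.607 0.026 0.14 ] z [-0.3   0.92 -0.26]
  path [0.607 0.026 0.16 ] z [-0.3   0.92 -0.26]
  path [0.607 0.026 0.18 ] z [-0.3   0.92 -0.26]
rows 15 [-0.0051, -0.0031, -0.0, 0.0136, -0.0812, -0.0125] mm/row 3.0 deg/row 3.75
  path [0.604 0.023 0.173] z [-0.31  0.85 -0.44]
  path [0.601 0.017 0.166] z [-0.3   0.74 -0.6 ]
  path [0.599 0.011 0.16 ] z [-0.27  0.61 -0.74]
  path [0.598 0.004 0.156] z [-0.23  0.46 -0.86]
  path [ 0.597 -0.004  0.152] z [-0.17  0.3  -0.94]
rows 10 [-0.0038, -0.0059, 0.01, 0.0004, -0.0853, -0.034] mm/row 6.1 deg/row 4.13
  path [ 0.592 -0.008  0.141] z [-0.1   0.19 -0.98]
  path [ 0.588 -0.013  0.131] z [-0.03  0.08 -1.  ]
  path [ 0.586 -0.019  0.121] z [ 0.05 -0.03 -1.  ]
  path [ 0.584 -0.026  0.111] z [ 0.14 -0.13 -0.98]
  path [ 0.584 -0.034  0.102] z [ 0.23 -0.23 -0.95]
```

Request:
move_arm:
  moves:
    - [0.019, 0, -0.005, 0, 0, 0]
    - [0.019, 0, -0.005, 0, 0, 0]
    - [0.019, 0, -0.005, 0, 0, 0]
    - [0.019, 0, -0.005, 0, 0, 0]
    - [0.019, 0, -0.005, 0, 0, 0]
  grip_force: 60

```text
clock: 5.62
tool_pos: [0.6066, 0.026, 0.131]
orientation: [-0.492, 0.466, 0.642, 0.358]
ft_force: [0.1, -0.2, -2.9]
finger_gap: 0.243
gripper_force: 59.9
```

Request:
move_arm:
  moves:
    - [0.019, 0, -0.005, 0, 0, 0]
    - [0.019, 0, -0.005, 0, 0, 0]
    - [0.019, 0, -0.005, 0, 0, 0]
    - [0.019, 0, -0.005, 0, 0, 0]
    - [0.019, 0, -0.005, 0, 0, 0]

```text
clock: 6.03
tool_pos: [0.6062, 0.0264, 0.1798]
orientation: [-0.492, 0.466, 0.642, 0.358]
ft_force: [-0.5, 0.8, -3.8]
finger_gap: 0.242
gripper_force: 59.9
```

Request:
move_arm:
  moves:
    - [-0.005, -0.003, 0, 0.0136, -0.0812, -0.0125]
    - [-0.005, -0.003, 0, 0.0136, -0.0812, -0.0125]
    - [-0.005, -0.003, 0, 0.0136, -0.0812, -0.0125]
    - [-0.005, -0.003, 0, 0.0136, -0.0812, -0.0125]
    - [-0.005, -0.003, 0, 0.0136, -0.0812, -0.0125]

```text
clock: 6.45
tool_pos: [0.6009, 0.0192, 0.1677]
orientation: [-0.386, 0.488, 0.733, 0.273]
ft_force: [-0.6, 0.4, -3.2]
finger_gap: 0.245
gripper_force: 59.9
```

Request:
move_arm:
  moves:
    - [-0.005, -0.003, 0, 0.0136, -0.0812, -0.0125]
    - [-0.005, -0.003, 0, 0.0136, -0.0812, -0.0125]
    - [-0.005, -0.003, 0, 0.0136, -0.0812, -0.0125]
    - [-0.005, -0.003, 0, 0.0136, -0.0812, -0.0125]
    - [-0.005, -0.003, 0, 0.0136, -0.0812, -0.0125]

```text
clock: 6.87
tool_pos: [0.5972, 0.0093, 0.1583]
orientation: [-0.271, 0.497, 0.804, 0.182]
ft_force: [-0.2, 0.8, -3.2]
finger_gap: 0.243
gripper_force: 59.9
```

Request:
move_arm:
  moves:
    - [-0.005, -0.003, 0, 0.0136, -0.0812, -0.0125]
    - [-0.005, -0.003, 0, 0.0136, -0.0812, -0.0125]
    - [-0.005, -0.003, 0, 0.0136, -0.0812, -0.0125]
    - [-0.005, -0.003, 0, 0.0136, -0.0812, -0.0125]
    - [-0.005, -0.003, 0, 0.0136, -0.0812, -0.0125]

```text
clock: 7.28
tool_pos: [0.5952, -0.0032, 0.1518]
orientation: [-0.15, 0.493, 0.853, 0.086]
ft_force: [-0.2, -0.4, -3.0]
finger_gap: 0.244
gripper_force: 59.9
```

```bash
python3 - <<'E'
from h import *
st()
s=plan(frame(135,108.6),[.58,-.03,.12],10)
p,*_=cam('scene'); q,*_=cam('side'); cv2.imwrite('pics/b.png',cv2.resize(np.hstack([p[100:350,100:400],q[100:350,100:400]]),(800,333)))
E
```

```text
7.28 [ 0.5952 -0.0032  0.1518] R
 [[-0.47   0.866 -0.17 ]
 [ 0.814  0.5    0.295]
 [ 0.34  -0.    -0.94 ]] q [-0.314  0.668  1.433  0.238  1.31  -0.93 ] F [-0.2 -0.4 -3. ] gap 0.244 59.94755566120148
rows 10 [-0.0042, -0.0058, 0.0099, 0.0004, -0.0851, -0.034] mm/row 6.1 deg/row 4.12
  path [ 0.591 -0.007  0.141] z [-0.1   0.19 -0.98]
  path [ 0.587 -0.012  0.13 ] z [-0.03  0.08 -1.  ]
  path [ 0.585 -0.018  0.12 ] z [ 0.05 -0.03 -1.  ]
  path [ 0.584 -0.026  0.111] z [ 0.14 -0.13 -0.98]
  path [ 0.584 -0.034  0.102] z [ 0.23 -0.23 -0.95]
```

View pics/b.png

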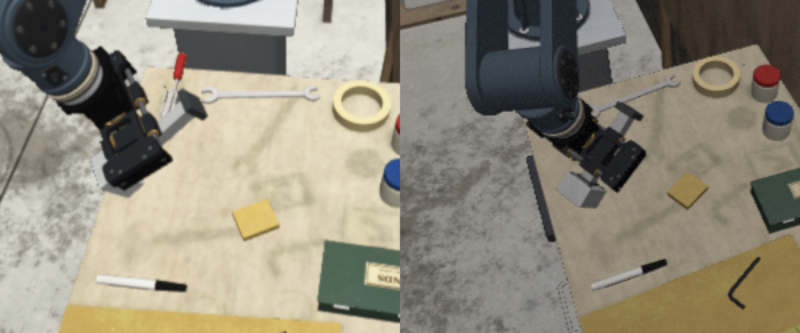

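The views show the plunger held with its head at about (125,180) left and (580,188) right, tilting as planned. The bench's right edge is close, so I check it before choosing where to lay.

```bash
python3 - <<'E'
from h import *
for n in('scene','side'):
    z=np.load(n+'0.npz');W=cloud(z['d'],z['K'],z['T'])
    for x in(.45,.52,.6,.68):
        m=(abs(W[...,0]-x)<.01)&(abs(W[...,2])<.006); print(n,x,round(np.nanmin(W[...,1][m]),3))
plan(frame(135,108.6),[.56,.035,.12],15)
E
```

```text
scene 0.45 -0.121
scene 0.52 -0.12
scene 0.6 -0.121
scene 0.68 -0.12
side 0.45 -0.12
side 0.52 -0.12
side 0.6 -0.119
side 0.68 -0.12
rows 15 [0.0057, -0.0008, 0.0071, 0.0003, -0.0569, -0.0225] mm/row 4.6 deg/row 2.76
  path [0.588 0.008 0.145] z [-0.1   0.19 -0.98]
  path [0.581 0.016 0.136] z [-0.03  0.08 -1.  ]
  path [0.575 0.022 0.126] z [ 0.05 -0.03 -1.  ]
  path [0.569 0.027 0.114] z [ 0.14 -0.13 -0.98]
  path [0.564 0.031 0.102] z [ 0.23 -0.23 -0.95]
```

Request:
move_arm:
  moves:
    - [0.0057, -0.0008, 0.007, 0, -0.057, -0.0225]
    - [0.0057, -0.0008, 0.007, 0, -0.057, -0.0225]
    - [0.0057, -0.0008, 0.007, 0, -0.057, -0.0225]
    - [0.0057, -0.0008, 0.007, 0, -0.057, -0.0225]
    - [0.0057, -0.0008, 0.007, 0, -0.057, -0.0225]

```text
clock: 7.8
tool_pos: [0.584, 0.0111, 0.1376]
orientation: [-0.051, 0.462, 0.885, 0.038]
ft_force: [-0.1, -0.1, -3.1]
finger_gap: 0.248
gripper_force: 59.9
```

Request:
move_arm:
  moves:
    - [0.0057, -0.0008, 0.007, 0, -0.057, -0.0225]
    - [0.0057, -0.0008, 0.007, 0, -0.057, -0.0225]
    - [0.0057, -0.0008, 0.007, 0, -0.057, -0.0225]
    - [0.0057, -0.0008, 0.007, 0, -0.057, -0.0225]
    - [0.0057, -0.0008, 0.007, 0, -0.057, -0.0225]

```text
clock: 8.22
tool_pos: [0.5735, 0.0218, 0.1204]
orientation: [0.05, 0.424, 0.904, -0.012]
ft_force: [0.1, -1.2, -4.4]
finger_gap: 0.247
gripper_force: 59.9
```

Request:
move_arm:
  moves:
    - [0.0057, -0.0008, 0.007, 0, -0.057, -0.0225]
    - [0.0057, -0.0008, 0.007, 0, -0.057, -0.0225]
    - [0.0057, -0.0008, 0.007, 0, -0.057, -0.0225]
    - [0.0057, -0.0008, 0.007, 0, -0.057, -0.0225]
    - [0.0057, -0.0008, 0.007, 0, -0.057, -0.0225]

```text
clock: 8.63
tool_pos: [0.5652, 0.0279, 0.1003]
orientation: [0.15, 0.38, 0.91, -0.062]
ft_force: [0.0, -1.1, -3.2]
finger_gap: 0.246
gripper_force: 59.9
```

```bash
python3 - <<'E'
from h import *
st()
s=plan(frame(135,108.6),[.56,.035,.036],10)
out=[]
for n in('scene','side'):
    p,d,K,T=cam(n); out.append(p[130:330,170:370]); np.savez(n+'1.npz',p=p,d=d,K=K,T=T)
    W=cloud(d,K,T); a=np.array([-.7071,.7071]); t=(W[...,:2]-[.56,.035])@a; l=(W[...,:2]-[.56,.035])@[.7071,.7071]
    for k in(-80,-75,-65,-55,72,76,80,85,90):
        m=(abs(t-k/1e3)<.0025)&(abs(l)<.02)&(W[...,2]>.04)&(W[...,2]<.25); print(n,k,m.sum(),np.round(np.percentile(W[...,2][m],[50,90,100]),3) if m.sum() else '')
cv2.imwrite('pics/c.png',cv2.resize(np.hstack(out),(800,400)))
E
```

```text
8.63 [0.5652 0.0279 0.1003] R
 [[-0.666  0.711  0.227]
 [ 0.674  0.703 -0.227]
 [-0.321  0.001 -0.947]] q [-0.028  0.591  1.849 -0.472  0.508 -0.415] F [ 0.  -1.1 -3.2] gap 0.246 59.94638655334711
rows 10 [0.0058, 0.0003, 0.0154, -0.0001, 0.0003, -0.0007] mm/row 8.2 deg/row 0.04
  path [0.565 0.028 0.084] z [ 0.23 -0.23 -0.95]
  path [0.565 0.029 0.067] z [ 0.23 -0.23 -0.95]
  path [0.565 0.03  0.051] z [ 0.23 -0.23 -0.95]
  path [0.564 0.03  0.034] z [ 0.23 -0.23 -0.95]
  path [0.564 0.031 0.018] z [ 0.23 -0.23 -0.95]
scene -80 43 [0.152 0.154 0.154]
scene -75 45 [0.153 0.154 0.155]
scene -65 46 [0.151 0.153 0.154]
scene -55 42 [0.151 0.152 0.153]
scene 72 0 
scene 76 0 
scene 80 19 [0.134 0.135 0.135]
scene 85 30 [0.133 0.136 0.136]
scene 90 27 [0.133 0.134 0.135]
side -80 59 [0.147 0.151 0.153]
side -75 34 [0.149 0.151 0.152]
side -65 36 [0.149 0.151 0.152]
side -55 26 [0.148 0.15  0.151]
side 72 0 
side 76 0 
side 80 0 
side 85 0 
side 90 0
```

View pics/c.png

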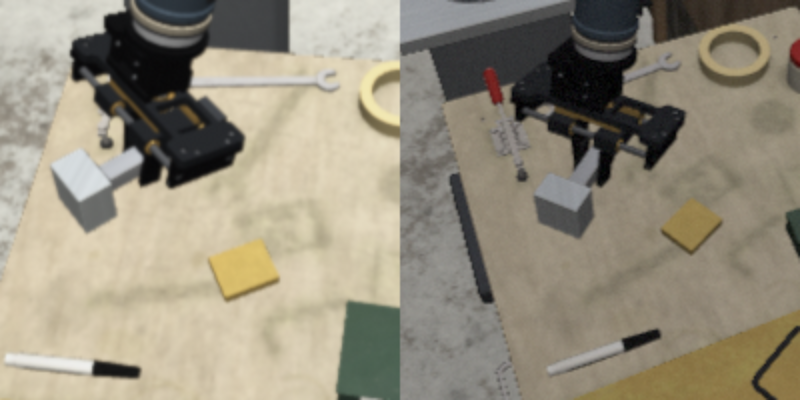

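The head is level with its top at z≈0.15 (scene crop (85,190)), there has been no slip, and the area below is clear. Lowering.

Request:
move_arm:
  moves:
    - [0.0058, 0, 0.0154, 0, 0, 0]
    - [0.0058, 0, 0.0154, 0, 0, 0]
    - [0.0058, 0, 0.0154, 0, 0, 0]
    - [0.0058, 0, 0.0154, 0, 0, 0]
    - [0.0058, 0, 0.0154, 0, 0, 0]

```text
clock: 9.15
tool_pos: [0.5657, 0.0289, 0.0587]
orientation: [0.151, 0.379, 0.911, -0.061]
ft_force: [-0.4, 0.8, -2.3]
finger_gap: 0.244
gripper_force: 59.9
```

Request:
move_arm:
  moves:
    - [0.0058, 0, 0.0154, 0, 0, 0]
    - [0.0058, 0, 0.0154, 0, 0, 0]
    - [0.0058, 0, 0.0154, 0, 0, 0]
    - [0.0058, 0, 0.0154, 0, 0, 0]
    - [0.0058, 0, 0.0154, 0, 0, 0]

```text
clock: 9.57
tool_pos: [0.5648, 0.0303, 0.0175]
orientation: [0.151, 0.379, 0.911, -0.061]
ft_force: [-0.1, 0.6, -3.2]
finger_gap: 0.248
gripper_force: 59.9
```

Request:
move_arm:
  moves:
    - [0.0013, 0, 0.0038, 0, 0, 0]
    - [0.0013, 0, 0.0038, 0, 0, 0]
    - [0.0013, 0, 0.0038, 0, 0, 0]
    - [0.0013, 0, 0.0038, 0, 0, 0]
    - [0, 0, 0, 0, 0, 0]

```text
clock: 9.98
tool_pos: [0.5648, 0.0304, 0.0105]
orientation: [0.151, 0.379, 0.911, -0.061]
ft_force: [0.2, 0.4, -2.8]
finger_gap: 0.248
gripper_force: 59.9
```

```bash
python3 -c "
from h import *
st()"
```

```text
9.98 [0.5648 0.0304 0.0105] R
 [[-0.667  0.709  0.23 ]
 [ 0.672  0.706 -0.226]
 [-0.322  0.003 -0.947]] q [-0.023  0.764  1.883 -0.739  0.334 -0.122] F [ 0.2  0.4 -2.8] gap 0.248 59.948165863752365
```

Request:
move_arm:
  moves:
    - [0.0006, 0, 0.0019, 0, 0, 0]
    - [0.0006, 0, 0.0019, 0, 0, 0]
    - [0.0006, 0, 0.0019, 0, 0, 0]
    - [0, 0, 0, 0, 0, 0]
    - [0, 0, 0, 0, 0, 0]

```text
clock: 10.4
tool_pos: [0.5647, 0.0304, 0.0076]
orientation: [0.151, 0.379, 0.911, -0.061]
ft_force: [0.7, 0.5, -3.3]
finger_gap: 0.247
gripper_force: 59.9
```

Request:
move_arm:
  moves:
    - [0.0003, 0, 0.001, 0, 0, 0]
    - [0.0003, 0, 0.001, 0, 0, 0]
    - [0, 0, 0, 0, 0, 0]
    - [0, 0, 0, 0, 0, 0]
    - [0, 0, 0, 0, 0, 0]

```text
clock: 10.82
tool_pos: [0.5647, 0.0304, 0.0065]
orientation: [0.151, 0.379, 0.911, -0.061]
ft_force: [0.1, -0.2, -3.1]
finger_gap: 0.246
gripper_force: 59.9
```

Request:
move_arm:
  moves:
    - [0.0003, 0, 0.001, 0, 0, 0]
    - [0.0003, 0, 0.001, 0, 0, 0]
    - [0, 0, 0, 0, 0, 0]
    - [0, 0, 0, 0, 0, 0]
    - [0, 0, 0, 0, 0, 0]

```text
clock: 11.23
tool_pos: [0.5649, 0.0304, 0.0058]
orientation: [0.152, 0.379, 0.911, -0.061]
ft_force: [-1.9, 0.5, 2.0]
finger_gap: 0.244
gripper_force: 59.9
```

Request:
move_arm:
  moves:
    - [0.0003, 0, 0.001, 0, 0, 0]
    - [0, 0, 0, 0, 0, 0]
    - [0, 0, 0, 0, 0, 0]
    - [0, 0, 0, 0, 0, 0]
    - [0, 0, 0, 0, 0, 0]

```text
clock: 11.65
tool_pos: [0.5649, 0.0304, 0.0058]
orientation: [0.152, 0.379, 0.911, -0.061]
ft_force: [-1.4, 1.8, 5.5]
finger_gap: 0.249
gripper_force: 60.0
```

Request:
move_arm:
  moves:
    - [0, 0, 0, 0, 0, 0]
    - [0, 0, 0, 0, 0, 0]
    - [0, 0, 0, 0, 0, 0]
    - [0, 0, 0, 0, 0, 0]
    - [0, 0, 0, 0, 0, 0]
  grip_force: 8

```text
clock: 12.07
tool_pos: [0.5649, 0.0304, 0.0057]
orientation: [0.152, 0.379, 0.911, -0.061]
ft_force: [-2.7, 0.9, 5.7]
finger_gap: 0.252
gripper_force: 8.0
```

Request:
move_arm:
  moves:
    - [0, 0, 0, 0, 0, 0]
    - [0, 0, 0, 0, 0, 0]
    - [0, 0, 0, 0, 0, 0]
    - [0, 0, 0, 0, 0, 0]
    - [0, 0, 0, 0, 0, 0]
  grip_force: 3

```text
clock: 12.48
tool_pos: [0.5651, 0.0302, 0.0051]
orientation: [0.152, 0.379, 0.911, -0.061]
ft_force: [-0.9, -0.3, 3.8]
finger_gap: 0.253
gripper_force: 3.0
```

Request:
move_arm:
  moves:
    - [0, 0, 0, 0, 0, 0]
    - [0, 0, 0, 0, 0, 0]
    - [0, 0, 0, 0, 0, 0]
    - [0, 0, 0, 0, 0, 0]
    - [0, 0, 0, 0, 0, 0]
  fingers: 32

```text
clock: 12.9
tool_pos: [0.5648, 0.0303, 0.0047]
orientation: [0.151, 0.379, 0.911, -0.061]
ft_force: [0.2, 0.8, -0.4]
finger_gap: 0.314
gripper_force: 0.0
```

Request:
move_arm:
  moves:
    - [0, 0, 0, 0, 0, 0]
    - [0, 0, 0, 0, 0, 0]
    - [0, 0, 0, 0, 0, 0]
    - [0, 0, 0, 0, 0, 0]
    - [0, 0, 0, 0, 0, 0]
  fingers: 75

```text
clock: 13.32
tool_pos: [0.5648, 0.0303, 0.005]
orientation: [0.151, 0.379, 0.911, -0.061]
ft_force: [-0.4, -1.3, -0.0]
finger_gap: 0.614
gripper_force: 0.0
```

```bash
python3 - <<'E'
from h import *
st()
plan(frame(135,108.6),[.545,.05,.11],10)
E
```

```text
13.32 [0.5648 0.0303 0.005 ] R
 [[-0.667  0.709  0.229]
 [ 0.671  0.706 -0.226]
 [-0.322  0.003 -0.947]] q [-0.023  0.775  1.884 -0.762  0.325 -0.098] F [-0.4 -1.3 -0. ] gap 0.614 0.0
rows 10 [-0.0014, 0.0, -0.0179, 0.0003, 0.0004, -0.0004] mm/row 9.0 deg/row 0.03
  path [0.562 0.033 0.022] z [ 0.23 -0.23 -0.95]
  path [0.559 0.036 0.04 ] z [ 0.23 -0.23 -0.95]
  path [0.555 0.04  0.057] z [ 0.23 -0.23 -0.95]
  path [0.552 0.043 0.075] z [ 0.23 -0.23 -0.95]
  path [0.549 0.046 0.092] z [ 0.23 -0.23 -0.95]
```

```bash
python3 - <<'E'
from h import *
s=plan(frame(135,108.6),[.545,.05,.11],10)
s=plan(frame(45,90),[.57,.02,.15],15,start=s)
s=plan(frame(-45,98),[.57,.02,.15],15,start=s)
E
```

```text
rows 10 [-0.0014, 0.0, -0.0179, 0.0003, 0.0004, -0.0004] mm/row 9.0 deg/row 0.03
  path [0.562 0.033 0.022] z [ 0.23 -0.23 -0.95]
  path [0.559 0.036 0.04 ] z [ 0.23 -0.23 -0.95]
  path [0.555 0.04  0.057] z [ 0.23 -0.23 -0.95]
  path [0.552 0.043 0.075] z [ 0.23 -0.23 -0.95]
  path [0.549 0.046 0.092] z [ 0.23 -0.23 -0.95]
rows 15 [-0.0048, 0.0033, -0.0043, 0.0216, 0.0216, 0.1321] mm/row 3.6 deg/row 6.1
  path [0.556 0.045 0.1  ] z [ 0.16 -0.22 -0.96]
  path [0.562 0.042 0.109] z [ 0.09 -0.18 -0.98]
  path [0.567 0.036 0.117] z [ 0.04 -0.13 -0.99]
  path [0.57  0.028 0.124] z [ 0.01 -0.07 -1.  ]
  path [0.57  0.02  0.131] z [ 0.  0. -1.]
rows 15 [-0.0003, -0.0003, -0.0, 0.0093, -0.0093, 0.1331] mm/row 0.2 deg/row 6.02
  path [0.569 0.02  0.131] z [-0.03  0.   -1.  ]
  path [0.569 0.02  0.131] z [-0.06  0.02 -1.  ]
  path [0.568 0.021 0.131] z [-0.08  0.04 -1.  ]
  path [0.568 0.021 0.131] z [-0.09  0.07 -0.99]
  path [0.568 0.022 0.131] z [-0.1   0.1  -0.99]
```

Request:
move_arm:
  moves:
    - [-0.0014, 0, -0.018, 0, 0, 0]
    - [-0.0014, 0, -0.018, 0, 0, 0]
    - [-0.0014, 0, -0.018, 0, 0, 0]
    - [-0.0014, 0, -0.018, 0, 0, 0]
    - [-0.0014, 0, -0.018, 0, 0, 0]
  fingers: 85

```text
clock: 13.73
tool_pos: [0.5566, 0.0383, 0.0491]
orientation: [0.151, 0.379, 0.911, -0.061]
ft_force: [-0.3, -0.1, 0.5]
finger_gap: 0.843
gripper_force: 0.0
```

Request:
move_arm:
  moves:
    - [-0.0014, 0, -0.018, 0, 0, 0]
    - [-0.0014, 0, -0.018, 0, 0, 0]
    - [-0.0014, 0, -0.018, 0, 0, 0]
    - [-0.0014, 0, -0.018, 0, 0, 0]
    - [-0.0014, 0, -0.018, 0, 0, 0]

```text
clock: 14.15
tool_pos: [0.5486, 0.0462, 0.0933]
orientation: [0.151, 0.379, 0.911, -0.061]
ft_force: [0.3, 0.5, 0.3]
finger_gap: 0.848
gripper_force: 0.0
```

Request:
move_arm:
  moves:
    - [-0.0048, 0.0033, -0.0043, 0.0216, 0.0216, 0.132]
    - [-0.0048, 0.0033, -0.0043, 0.0216, 0.0216, 0.132]
    - [-0.0048, 0.0033, -0.0043, 0.0216, 0.0216, 0.132]
    - [-0.0048, 0.0033, -0.0043, 0.0216, 0.0216, 0.132]
    - [-0.0048, 0.0033, -0.0043, 0.0216, 0.0216, 0.132]

```text
clock: 14.57
tool_pos: [0.5598, 0.0437, 0.1071]
orientation: [0.107, 0.609, 0.784, -0.042]
ft_force: [0.4, -0.2, 0.6]
finger_gap: 0.851
gripper_force: 0.0
```

Request:
move_arm:
  moves:
    - [-0.0048, 0.0033, -0.0043, 0.0216, 0.0216, 0.132]
    - [-0.0048, 0.0033, -0.0043, 0.0216, 0.0216, 0.132]
    - [-0.0048, 0.0033, -0.0043, 0.0216, 0.0216, 0.132]
    - [-0.0048, 0.0033, -0.0043, 0.0216, 0.0216, 0.132]
    - [-0.0048, 0.0033, -0.0043, 0.0216, 0.0216, 0.132]

```text
clock: 14.98
tool_pos: [0.5676, 0.0341, 0.1203]
orientation: [0.056, 0.795, 0.603, -0.02]
ft_force: [-0.2, -0.7, -0.2]
finger_gap: 0.852
gripper_force: 0.0
```

Request:
move_arm:
  moves:
    - [-0.0048, 0.0033, -0.0043, 0.0216, 0.0216, 0.132]
    - [-0.0048, 0.0033, -0.0043, 0.0216, 0.0216, 0.132]
    - [-0.0048, 0.0033, -0.0043, 0.0216, 0.0216, 0.132]
    - [-0.0048, 0.0033, -0.0043, 0.0216, 0.0216, 0.132]
    - [-0.0048, 0.0033, -0.0043, 0.0216, 0.0216, 0.132]

```text
clock: 15.4
tool_pos: [0.5692, 0.0205, 0.132]
orientation: [0.0, 0.925, 0.38, 0.003]
ft_force: [-0.5, -0.0, 0.1]
finger_gap: 0.852
gripper_force: 0.0
```

```bash
python3 - <<'E'
from h import *
st()
s=plan(frame(-45,98),[.57,.02,.16],15)
E
```

```text
15.4 [0.5692 0.0205 0.132 ] R
 [[ 0.711  0.703  0.005]
 [ 0.703 -0.711  0.001]
 [ 0.005  0.003 -1.   ]] q [-0.161  0.572  1.661  0.003  0.903  0.628] F [-0.5 -0.   0.1] gap 0.852 0.0
rows 15 [-0.0002, -0.0003, -0.0012, 0.0092, -0.0098, 0.1326] mm/row 0.6 deg/row 6.0
  path [0.569 0.021 0.134] z [-0.03  0.01 -1.  ]
  path [0.568 0.021 0.136] z [-0.05  0.02 -1.  ]
  path [0.568 0.021 0.137] z [-0.08  0.04 -1.  ]
  path [0.568 0.022 0.139] z [-0.09  0.07 -0.99]
  path [0.568 0.022 0.141] z [-0.1   0.1  -0.99]
```

Request:
move_arm:
  moves:
    - [-0.0002, -0.0003, -0.0012, 0.0092, -0.0098, 0.1326]
    - [-0.0002, -0.0003, -0.0012, 0.0092, -0.0098, 0.1326]
    - [-0.0002, -0.0003, -0.0012, 0.0092, -0.0098, 0.1326]
    - [-0.0002, -0.0003, -0.0012, 0.0092, -0.0098, 0.1326]
    - [-0.0002, -0.0003, -0.0012, 0.0092, -0.0098, 0.1326]

```text
clock: 15.82
tool_pos: [0.5681, 0.0209, 0.1349]
orientation: [-0.009, 0.991, 0.129, -0.022]
ft_force: [0.4, 0.1, -0.2]
finger_gap: 0.848
gripper_force: 0.0
```

Request:
move_arm:
  moves:
    - [-0.0002, -0.0003, -0.0012, 0.0092, -0.0098, 0.1326]
    - [-0.0002, -0.0003, -0.0012, 0.0092, -0.0098, 0.1326]
    - [-0.0002, -0.0003, -0.0012, 0.0092, -0.0098, 0.1326]
    - [-0.0002, -0.0003, -0.0012, 0.0092, -0.0098, 0.1326]
    - [-0.0002, -0.0003, -0.0012, 0.0092, -0.0098, 0.1326]

```text
clock: 16.23
tool_pos: [0.5678, 0.0216, 0.1379]
orientation: [-0.018, 0.99, -0.131, -0.045]
ft_force: [0.1, 0.8, -0.3]
finger_gap: 0.85
gripper_force: 0.0
```

Request:
move_arm:
  moves:
    - [-0.0002, -0.0003, -0.0012, 0.0092, -0.0098, 0.1326]
    - [-0.0002, -0.0003, -0.0012, 0.0092, -0.0098, 0.1326]
    - [-0.0002, -0.0003, -0.0012, 0.0092, -0.0098, 0.1326]
    - [-0.0002, -0.0003, -0.0012, 0.0092, -0.0098, 0.1326]
    - [-0.0002, -0.0003, -0.0012, 0.0092, -0.0098, 0.1326]

```text
clock: 16.65
tool_pos: [0.568, 0.0223, 0.141]
orientation: [-0.026, 0.922, -0.382, -0.065]
ft_force: [-0.3, 0.2, -0.4]
finger_gap: 0.85
gripper_force: 0.0
```

```bash
python3 - <<'E'
from h import *
st()
out=[]
for n in('scene','side','wrist'):
    p,d,K,T=cam(n); out.append(p); np.savez(n+'2.npz',p=p,d=d,K=K,T=T); W=cloud(d,K,T)
    box=(W[...,0]>.47)&(W[...,0]<.70)&(W[...,1]>-.07)&(W[...,1]<.14)
    for l,lo,hi in(('any',.006,.065),('headtop',.048,.062)):
        m=(box&(W[...,2]>lo)&(W[...,2]<hi)).astype(np.uint8)
        k,lab,sts,_=cv2.connectedComponentsWithStats(m)
        if k>1:
            i=1+np.argmax(sts[1:,4]); P=W[lab==i]; r=cv2.minAreaRect((P[:,:2]*1000).astype(np.float32)); print(n,l,len(P),np.round(r[0],1),np.round(r[1],1),round(r[2],1),'zmed',np.round(np.median(P[:,2]),4))
cv2.imwrite('pics/d.png',cv2.resize(np.hstack([out[0],out[2]]),(800,250)))
E
```

```text
16.65 [0.568  0.0223 0.141 ] R
 [[ 0.7   -0.707 -0.099]
 [-0.7   -0.707  0.098]
 [-0.139  0.001 -0.99 ]] q [-0.199  0.598  1.579  0.086  1.084  2.112] F [-0.3  0.2 -0.4] gap 0.85 0.0
scene any 1553 [562.3  41.1] [ 58.3 180.4] 41.9 zmed 0.0359
scene headtop 446 [607.7 -10. ] [57.8 37.8] 43.6 zmed 0.057
side any 889 [573.6  24.7] [ 57.  141.1] 45.1 zmed 0.0374
side headtop 335 [608.7 -10.6] [56.8 38.8] 46.3 zmed 0.0559
wrist any 8728 [572.1  23.9] [ 56.  139.5] 44.4 zmed 0.0563
wrist headtop 4925 [605.8 -10.5] [56. 38.] 44.3 zmed 0.0576
```

View pics/d.png

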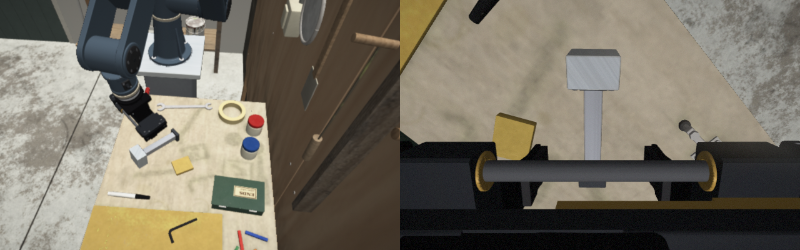

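The plunger is lying still at yaw 134.5°; the wrist view shows its head at (593,70) and the bar centred between the fingers. Regrasping near the head with the hand turned half round.

```bash
python3 - <<'E'
from h import *
F=frame(-45.5,101.4); g=np.array([.574,.023,.0250])
s=plan(F,g-.03*F[:,2],10)
s=plan(F,g,5,start=s)
E
```

```text
rows 10 [0.0046, -0.001, 0.0205, 0.0004, -0.0077, 0.002] mm/row 10.5 deg/row 0.36
  path [0.57  0.022 0.12 ] z [-0.11  0.11 -0.99]
  path [0.572 0.021 0.099] z [-0.11  0.11 -0.99]
  path [0.573 0.021 0.078] z [-0.12  0.12 -0.98]
  path [0.574 0.021 0.057] z [-0.13  0.13 -0.98]
  path [0.576 0.021 0.036] z [-0.14  0.14 -0.98]
rows 5 [0.0, -0.0, 0.012, 0.0, 0.0, 0.0] mm/row 6.0 deg/row 0.0
  path [0.575 0.022 0.03 ] z [-0.14  0.14 -0.98]
  path [0.574 0.023 0.024] z [-0.14  0.14 -0.98]
  path [0.573 0.024 0.018] z [-0.14  0.14 -0.98]
  path [0.572 0.025 0.012] z [-0.14  0.14 -0.98]
  path [0.571 0.026 0.006] z [-0.14  0.14 -0.98]
```

Request:
move_arm:
  moves:
    - [0.0046, -0.001, 0.0205, 0.0004, -0.0077, 0.002]
    - [0.0046, -0.001, 0.0205, 0.0004, -0.0077, 0.002]
    - [0.0046, -0.001, 0.0205, 0.0004, -0.0077, 0.002]
    - [0.0046, -0.001, 0.0205, 0.0004, -0.0077, 0.002]
    - [0.0046, -0.001, 0.0205, 0.0004, -0.0077, 0.002]

```text
clock: 17.22
tool_pos: [0.5721, 0.0212, 0.0864]
orientation: [-0.032, 0.92, -0.383, -0.079]
ft_force: [0.6, 0.4, -0.2]
finger_gap: 0.849
gripper_force: 0.0
```

Request:
move_arm:
  moves:
    - [0.0046, -0.001, 0.0205, 0.0004, -0.0077, 0.002]
    - [0.0046, -0.001, 0.0205, 0.0004, -0.0077, 0.002]
    - [0.0046, -0.001, 0.0205, 0.0004, -0.0077, 0.002]
    - [0.0046, -0.001, 0.0205, 0.0004, -0.0077, 0.002]
    - [0.0046, -0.001, 0.0205, 0.0004, -0.0077, 0.002]

```text
clock: 17.63
tool_pos: [0.5757, 0.0213, 0.0345]
orientation: [-0.038, 0.917, -0.386, -0.092]
ft_force: [-0.1, -0.2, -0.3]
finger_gap: 0.851
gripper_force: 0.0
```

Request:
move_arm:
  moves:
    - [0, 0, 0.012, 0, 0, 0]
    - [0, 0, 0.012, 0, 0, 0]
    - [0, 0, 0.012, 0, 0, 0]
    - [0, 0, 0.012, 0, 0, 0]
    - [0, 0, 0.012, 0, 0, 0]

```text
clock: 18.05
tool_pos: [0.5715, 0.0257, 0.006]
orientation: [-0.038, 0.917, -0.386, -0.092]
ft_force: [-0.1, -0.1, -0.0]
finger_gap: 0.848
gripper_force: 0.0
```

Request:
move_arm:
  moves:
    - [0, 0, 0, 0, 0, 0]
    - [0, 0, 0, 0, 0, 0]
    - [0, 0, 0, 0, 0, 0]
    - [0, 0, 0, 0, 0, 0]
    - [0, 0, 0, 0, 0, 0]
  fingers: 30
  grip_force: 5

```text
clock: 18.47
tool_pos: [0.5719, 0.0255, 0.0066]
orientation: [-0.038, 0.917, -0.386, -0.091]
ft_force: [0.2, -0.5, 0.5]
finger_gap: 0.553
gripper_force: 0.0
```

Request:
move_arm:
  moves:
    - [0, 0, 0, 0, 0, 0]
    - [0, 0, 0, 0, 0, 0]
    - [0, 0, 0, 0, 0, 0]
    - [0, 0, 0, 0, 0, 0]
    - [0, 0, 0, 0, 0, 0]
  fingers: 0

```text
clock: 18.88
tool_pos: [0.5713, 0.0255, 0.0063]
orientation: [-0.038, 0.917, -0.386, -0.092]
ft_force: [-0.5, -0.2, 0.5]
finger_gap: 0.256
gripper_force: 5.0
```

Request:
move_arm:
  moves:
    - [0, 0, 0, 0, 0, 0]
    - [0, 0, 0, 0, 0, 0]
    - [0, 0, 0, 0, 0, 0]
    - [0, 0, 0, 0, 0, 0]
    - [0, 0, 0, 0, 0, 0]
  grip_force: 60

```text
clock: 19.3
tool_pos: [0.5713, 0.0255, 0.0063]
orientation: [-0.038, 0.917, -0.386, -0.092]
ft_force: [-1.7, -2.0, 2.1]
finger_gap: 0.247
gripper_force: 59.9
```

```bash
python3 - <<'E'
from h import *
st()
E
```

```text
19.3 [0.5713 0.0255 0.0063] R
 [[ 0.685 -0.715 -0.139]
 [-0.701 -0.699  0.141]
 [-0.198  0.001 -0.98 ]] q [-0.21   0.821  1.597  0.14   0.895  2.06 ] F [-1.7 -2.   2.1] gap 0.247 59.90504398941994
```

```bash
python3 - <<'E'
from h import *
s=plan(frame(-45.5,101.4),[.574,.023,.20],15)
s=plan(frame(40,95),[.58,.03,.21],15,start=s)
s=plan(frame(119,80),[.60,.06,.21],15,start=s)
s=plan(frame(119,15),[.6185,.139,.20],20,start=s)
E
```

```text
rows 15 [-0.0046, -0.0, -0.0229, 0.0, 0.0001, -0.0002] mm/row 11.7 deg/row 0.01
  path [0.571 0.026 0.041] z [-0.14  0.14 -0.98]
  path [0.571 0.026 0.076] z [-0.14  0.14 -0.98]
  path [0.571 0.026 0.111] z [-0.14  0.14 -0.98]
  path [0.571 0.026 0.146] z [-0.14  0.14 -0.98]
  path [0.571 0.026 0.181] z [-0.14  0.14 -0.98]
rows 15 [0.0008, -0.0006, -0.0014, -0.0181, 0.0077, -0.1254] mm/row 0.9 deg/row 5.71
  path [0.573 0.025 0.183] z [-0.15  0.1  -0.98]
  path [0.575 0.026 0.185] z [-0.15  0.05 -0.99]
  path [0.577 0.026 0.187] z [-0.13  0.01 -0.99]
  path [0.578 0.027 0.189] z [-0.1  -0.03 -0.99]
  path [0.579 0.029 0.191] z [-0.07 -0.06 -1.  ]
rows 15 [0.0054, 0.0016, 0.0001, 0.0051, 0.0186, -0.1172] mm/row 2.8 deg/row 5.35
  path [0.586 0.033 0.19 ] z [-0.05 -0.02 -1.  ]
  path [0.592 0.039 0.19 ] z [-0.04  0.03 -1.  ]
  path [0.597 0.046 0.19 ] z [-0.04  0.07 -1.  ]
  path [0.599 0.054 0.19 ] z [-0.06  0.12 -0.99]
  path [0.598 0.063 0.191] z [-0.08  0.15 -0.98]
rows 20 [0.0063, 0.0054, 0.0049, 0.0, 0.0722, -0.0] mm/row 4.8 deg/row 3.25
  path [0.601 0.081 0.185] z [-0.19  0.34 -0.92]
  path [0.603 0.1   0.182] z [-0.28  0.51 -0.81]
  path [0.605 0.119 0.183] z [-0.37  0.66 -0.66]
  path [0.607 0.138 0.187] z [-0.43  0.77 -0.47]
  path [0.61  0.155 0.195] z [-0.47  0.84 -0.26]
```

Request:
move_arm:
  moves:
    - [-0.0046, 0, -0.0229, 0, 0, 0]
    - [-0.0046, 0, -0.0229, 0, 0, 0]
    - [-0.0046, 0, -0.0229, 0, 0, 0]
    - [-0.0046, 0, -0.0229, 0, 0, 0]
    - [-0.0046, 0, -0.0229, 0, 0, 0]

```text
clock: 19.72
tool_pos: [0.5719, 0.0256, 0.0662]
orientation: [-0.038, 0.917, -0.386, -0.091]
ft_force: [0.2, -0.3, -3.6]
finger_gap: 0.247
gripper_force: 59.9
```

Request:
move_arm:
  moves:
    - [-0.0046, 0, -0.0229, 0, 0, 0]
    - [-0.0046, 0, -0.0229, 0, 0, 0]
    - [-0.0046, 0, -0.0229, 0, 0, 0]
    - [-0.0046, 0, -0.0229, 0, 0, 0]
    - [-0.0046, 0, -0.0229, 0, 0, 0]

```text
clock: 20.13
tool_pos: [0.5716, 0.0255, 0.1242]
orientation: [-0.038, 0.917, -0.386, -0.092]
ft_force: [0.0, 0.4, -3.8]
finger_gap: 0.245
gripper_force: 59.9
```

Request:
move_arm:
  moves:
    - [-0.0046, 0, -0.0229, 0, 0, 0]
    - [-0.0046, 0, -0.0229, 0, 0, 0]
    - [-0.0046, 0, -0.0229, 0, 0, 0]
    - [-0.0046, 0, -0.0229, 0, 0, 0]
    - [-0.0046, 0, -0.0229, 0, 0, 0]

```text
clock: 20.55
tool_pos: [0.5716, 0.0255, 0.1825]
orientation: [-0.038, 0.917, -0.386, -0.092]
ft_force: [0.1, 0.5, -4.3]
finger_gap: 0.247
gripper_force: 59.9
```

Request:
move_arm:
  moves:
    - [0.0008, -0.0006, -0.0014, -0.0181, 0.0077, -0.1254]
    - [0.0008, -0.0006, -0.0014, -0.0181, 0.0077, -0.1254]
    - [0.0008, -0.0006, -0.0014, -0.0181, 0.0077, -0.1254]
    - [0.0008, -0.0006, -0.0014, -0.0181, 0.0077, -0.1254]
    - [0.0008, -0.0006, -0.0014, -0.0181, 0.0077, -0.1254]

```text
clock: 20.97
tool_pos: [0.5747, 0.0252, 0.185]
orientation: [-0.021, 0.986, -0.146, -0.079]
ft_force: [-0.0, 0.7, -3.3]
finger_gap: 0.243
gripper_force: 59.9
```

Request:
move_arm:
  moves:
    - [0.0008, -0.0006, -0.0014, -0.0181, 0.0077, -0.1254]
    - [0.0008, -0.0006, -0.0014, -0.0181, 0.0077, -0.1254]
    - [0.0008, -0.0006, -0.0014, -0.0181, 0.0077, -0.1254]
    - [0.0008, -0.0006, -0.0014, -0.0181, 0.0077, -0.1254]
    - [0.0008, -0.0006, -0.0014, -0.0181, 0.0077, -0.1254]

```text
clock: 21.38
tool_pos: [0.5772, 0.0265, 0.1881]
orientation: [-0.003, 0.993, 0.102, -0.062]
ft_force: [0.1, 0.9, -2.9]
finger_gap: 0.245
gripper_force: 59.9
```

Request:
move_arm:
  moves:
    - [0.0008, -0.0006, -0.0014, -0.0181, 0.0077, -0.1254]
    - [0.0008, -0.0006, -0.0014, -0.0181, 0.0077, -0.1254]
    - [0.0008, -0.0006, -0.0014, -0.0181, 0.0077, -0.1254]
    - [0.0008, -0.0006, -0.0014, -0.0181, 0.0077, -0.1254]
    - [0.0008, -0.0006, -0.0014, -0.0181, 0.0077, -0.1254]

```text
clock: 21.8
tool_pos: [0.5788, 0.0288, 0.1914]
orientation: [0.015, 0.938, 0.343, -0.041]
ft_force: [-0.4, -0.6, -3.0]
finger_gap: 0.244
gripper_force: 59.9
```

```bash
python3 - <<'E'
from h import *
st()
s=plan(frame(119,80),[.60,.06,.21],15)
s=plan(frame(119,15),[.6185,.139,.20],20,start=s)
E
```

```text
21.8 [0.5788 0.0288 0.1914] R
 [[ 0.762  0.644 -0.067]
 [ 0.642 -0.765 -0.057]
 [-0.088  0.    -0.996]] q [-0.109  0.533  1.528 -0.07   1.142  0.793] F [-0.4 -0.6 -3. ] gap 0.244 59.905077796429396
rows 15 [0.0054, 0.0016, 0.0002, 0.0051, 0.0186, -0.1171] mm/row 2.8 deg/row 5.34
  path [0.586 0.033 0.191] z [-0.05 -0.02 -1.  ]
  path [0.592 0.039 0.19 ] z [-0.04  0.03 -1.  ]
  path [0.597 0.046 0.19 ] z [-0.04  0.07 -1.  ]
  path [0.599 0.054 0.19 ] z [-0.06  0.12 -0.99]
  path [0.598 0.063 0.191] z [-0.08  0.15 -0.98]
rows 20 [0.0063, 0.0054, 0.0049, 0.0, 0.0722, -0.0] mm/row 4.8 deg/row 3.25
  path [0.601 0.081 0.185] z [-0.19  0.34 -0.92]
  path [0.603 0.1   0.182] z [-0.28  0.51 -0.81]
  path [0.605 0.119 0.183] z [-0.37  0.66 -0.66]
  path [0.607 0.138 0.187] z [-0.43  0.77 -0.47]
  path [0.61  0.155 0.195] z [-0.47  0.84 -0.26]
```

Request:
move_arm:
  moves:
    - [0.0054, 0.0016, 0.0002, 0.0051, 0.0186, -0.1171]
    - [0.0054, 0.0016, 0.0002, 0.0051, 0.0186, -0.1171]
    - [0.0054, 0.0016, 0.0002, 0.0051, 0.0186, -0.1171]
    - [0.0054, 0.0016, 0.0002, 0.0051, 0.0186, -0.1171]
    - [0.0054, 0.0016, 0.0002, 0.0051, 0.0186, -0.1171]

```text
clock: 22.22
tool_pos: [0.5903, 0.0365, 0.1901]
orientation: [-0.017, 0.837, 0.547, -0.013]
ft_force: [0.2, -0.3, -2.9]
finger_gap: 0.247
gripper_force: 59.9
```

Request:
move_arm:
  moves:
    - [0.0054, 0.0016, 0.0002, 0.0051, 0.0186, -0.1171]
    - [0.0054, 0.0016, 0.0002, 0.0051, 0.0186, -0.1171]
    - [0.0054, 0.0016, 0.0002, 0.0051, 0.0186, -0.1171]
    - [0.0054, 0.0016, 0.0002, 0.0051, 0.0186, -0.1171]
    - [0.0054, 0.0016, 0.0002, 0.0051, 0.0186, -0.1171]

```text
clock: 22.63
tool_pos: [0.5972, 0.0485, 0.1899]
orientation: [-0.047, 0.69, 0.722, 0.016]
ft_force: [0.2, 0.5, -3.2]
finger_gap: 0.246
gripper_force: 59.9
```

Request:
move_arm:
  moves:
    - [0.0054, 0.0016, 0.0002, 0.0051, 0.0186, -0.1171]
    - [0.0054, 0.0016, 0.0002, 0.0051, 0.0186, -0.1171]
    - [0.0054, 0.0016, 0.0002, 0.0051, 0.0186, -0.1171]
    - [0.0054, 0.0016, 0.0002, 0.0051, 0.0186, -0.1171]
    - [0.0054, 0.0016, 0.0002, 0.0051, 0.0186, -0.1171]

```text
clock: 23.05
tool_pos: [0.5983, 0.0624, 0.191]
orientation: [-0.075, 0.505, 0.858, 0.044]
ft_force: [0.1, 0.8, -2.6]
finger_gap: 0.246
gripper_force: 59.9
```

Request:
move_arm:
  moves:
    - [0.0063, 0.0054, 0.0049, 0, 0.0722, 0]
    - [0.0063, 0.0054, 0.0049, 0, 0.0722, 0]
    - [0.0063, 0.0054, 0.0049, 0, 0.0722, 0]
    - [0.0063, 0.0054, 0.0049, 0, 0.0722, 0]
    - [0.0063, 0.0054, 0.0049, 0, 0.0722, 0]

```text
clock: 23.47
tool_pos: [0.6016, 0.0849, 0.1838]
orientation: [-0.196, 0.496, 0.838, 0.116]
ft_force: [-0.8, -0.4, -3.4]
finger_gap: 0.25
gripper_force: 59.9
```

Request:
move_arm:
  moves:
    - [0.0063, 0.0054, 0.0049, 0, 0.0722, 0]
    - [0.0063, 0.0054, 0.0049, 0, 0.0722, 0]
    - [0.0063, 0.0054, 0.0049, 0, 0.0722, 0]
    - [0.0063, 0.0054, 0.0049, 0, 0.0722, 0]
    - [0.0063, 0.0054, 0.0049, 0, 0.0722, 0]

```text
clock: 23.88
tool_pos: [0.6041, 0.1085, 0.1817]
orientation: [-0.312, 0.475, 0.802, 0.185]
ft_force: [-0.3, 0.2, -3.0]
finger_gap: 0.245
gripper_force: 59.9
```

```bash
python3 - <<'E'
from h import *
st()
s=plan(frame(119,15),[.6185,.139,.20],10)
E
```

```text
23.88 [0.6041 0.1085 0.1817] R
 [[-0.355  0.877 -0.325]
 [ 0.646  0.481  0.592]
 [ 0.675  0.    -0.737]] q [-0.26   0.772  1.302  0.511  1.624 -0.884] F [-0.3  0.2 -3. ] gap 0.245 59.9060451798141
rows 10 [0.0065, 0.0055, 0.005, 0.0005, 0.0723, -0.0002] mm/row 4.9 deg/row 3.25
  path [0.605 0.118 0.183] z [-0.36  0.66 -0.66]
  path [0.606 0.128 0.184] z [-0.4   0.72 -0.57]
  path [0.607 0.137 0.187] z [-0.43  0.77 -0.47]
  path [0.608 0.146 0.191] z [-0.45  0.81 -0.37]
  path [0.61  0.155 0.195] z [-0.47  0.84 -0.26]
```

Request:
move_arm:
  moves:
    - [0.0065, 0.0055, 0.005, 0.0005, 0.0723, 0]
    - [0.0065, 0.0055, 0.005, 0.0005, 0.0723, 0]
    - [0.0065, 0.0055, 0.005, 0.0005, 0.0723, 0]
    - [0.0065, 0.0055, 0.005, 0.0005, 0.0723, 0]
    - [0.0065, 0.0055, 0.005, 0.0005, 0.0723, 0]

```text
clock: 24.3
tool_pos: [0.6066, 0.1327, 0.1855]
orientation: [-0.422, 0.443, 0.75, 0.249]
ft_force: [0.5, 0.5, -3.4]
finger_gap: 0.243
gripper_force: 59.9
```

Request:
move_arm:
  moves:
    - [0.0065, 0.0055, 0.005, 0.0005, 0.0723, 0]
    - [0.0065, 0.0055, 0.005, 0.0005, 0.0723, 0]
    - [0.0065, 0.0055, 0.005, 0.0005, 0.0723, 0]
    - [0.0065, 0.0055, 0.005, 0.0005, 0.0723, 0]
    - [0.0065, 0.0055, 0.005, 0.0005, 0.0723, 0]

```text
clock: 24.72
tool_pos: [0.6099, 0.1553, 0.1948]
orientation: [-0.525, 0.403, 0.683, 0.308]
ft_force: [0.8, -0.7, -3.1]
finger_gap: 0.247
gripper_force: 59.9
```

```bash
python3 - <<'E'
from h import *
st(); o=env.get_obs(); Rm=rot(o['orientation']).as_matrix(); g=np.array(o['tool_pos'])-.019*Rm[:,2]; print('g',g)
out=[]
for n in('scene','side'):
    p,d,K,T=cam(n); out.append(p[100:350,180:430]); np.savez(n+'3.npz',p=p,d=d,K=K,T=T); W=cloud(d,K,T)
    near=np.hypot(W[...,0]-g[0],W[...,1]-g[1])<.06
    m=near&(W[...,2]>g[2]+.045); P=W[m]
    zt=np.percentile(P[:,2],90); Q=P[abs(P[:,2]-zt)<.006]; r=cv2.minAreaRect((Q[:,:2]*1000).astype(np.float32))
    A=np.c_[Q[:,:2]-Q[:,:2].mean(0),np.ones(len(Q))]; c=np.linalg.lstsq(A,Q[:,2],rcond=None)[0]
    print(n,'head top',len(Q),np.round(r[0],1),np.round(r[1],1),round(r[2],1),'z',zt,'tilt deg',np.round(np.degrees(c[:2]),1))
    for lo,hi,l in((g[2]-.11,g[2]-.095,'foot'),(g[2]-.085,g[2]-.03,'bar')):
        m=near&(W[...,2]>lo)&(W[...,2]<hi); P=W[m]; print(l,len(P),np.round(np.median(P,0),4),np.round(P.min(0),3),np.round(P.max(0),3))
cv2.imwrite('pics/e.png',cv2.resize(np.hstack(out),(800,400)))
E
```

```text
24.72 [0.6099 0.1553 0.1948] R
 [[-0.124  0.875 -0.468]
 [ 0.228  0.484  0.845]
 [ 0.966 -0.002 -0.259]] q [-0.282  1.001  1.177  0.845  1.998 -0.88 ] F [ 0.8 -0.7 -3.1] gap 0.247 59.90606350824237
g [0.61879618 0.13922721 0.19967781]
scene head top 120 [578.2 105. ] [ 9.7 31.6] 38.5 z 0.5567528035896772 tilt deg [34.7 20.1]
foot 194 [0.6301 0.1423 0.1006] [0.605 0.115 0.09 ] [0.644 0.164 0.104]
bar 210 [0.6289 0.1417 0.1416] [0.616 0.125 0.115] [0.635 0.153 0.17 ]
side head top 139 [580.8 104.6] [13.9 37.5] 35.0 z 0.6195412439639262 tilt deg [-25.6  -7.8]
foot 4 [0.619  0.1601 0.098 ] [0.617 0.158 0.097] [0.621 0.162 0.099]
bar 37 [0.6282 0.1458 0.1357] [0.623 0.136 0.115] [0.634 0.155 0.166]
```

View pics/e.png

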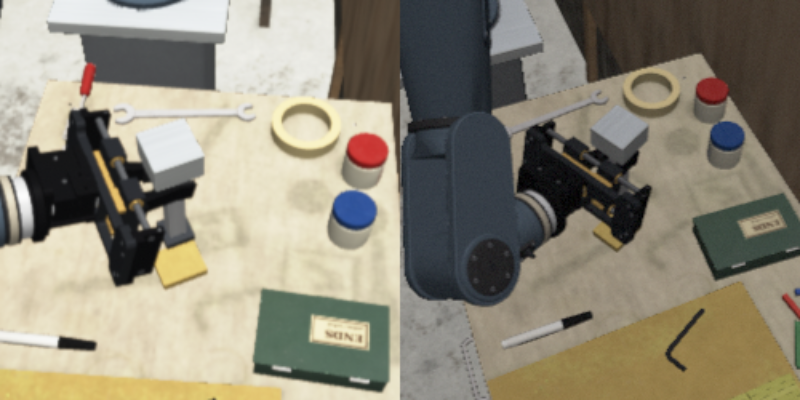

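Head up over the slat (scene crop: head (170,155), foot (180,240), slat (180,265)); the pot, marker and spanner have not moved. My top mask caught the arm, so I redo it with a ceiling height.

```bash
python3 - <<'E'
from h import *
g=np.array([.6188,.1392,.1997]); u=np.array([np.cos(np.radians(119)),np.sin(np.radians(119))]); v=np.array([-u[1],u[0]])
for n in('scene','side'):
    z=np.load(n+'3.npz');W=cloud(z['d'],z['K'],z['T'])
    near=np.hypot(W[...,0]-g[0],W[...,1]-g[1])<.05
    P=W[near&(W[...,2]>.255)&(W[...,2]<.275)]
    A=np.c_[(P[:,:2]-g[:2])@u,(P[:,:2]-g[:2])@v,np.ones(len(P))]
    for _ in range(3):
        c=np.linalg.lstsq(A,P[:,2],rcond=None)[0]; e=abs(A@c-P[:,2]); k=e<.003; A,P=A[k],P[k]
    r=cv2.minAreaRect((P[:,:2]*1000).astype(np.float32))
    print(n,len(P),np.round(r[0],1),np.round(r[1],1),round(r[2],1),'z0',round(c[2],4),'slope deg along approach, left',np.round(np.degrees(c[:2]),2),'resid',e[k].std())
    # bar: faces facing +v? lateral/along position vs height
    B=W[near&(W[...,2]>.105)&(W[...,2]<.17)]; 
    t=(B[:,:2]-g[:2])@u; l=(B[:,:2]-g[:2])@v
    for lo in np.arange(.09,.17,.015):
        q=W[near&(W[...,2]>lo)&(W[...,2]<lo+.015)]; 
        if len(q)>8: tt=(q[:,:2]-g[:2])@u; ll=(q[:,:2]-g[:2])@v; print('  z',round(lo+.0075,3),len(q),'t',np.round(np.percentile(tt,[5,95]),4),'l',np.round(np.percentile(ll,[5,95]),4))
E
```

```text
scene 877 [622.1 140. ] [57.7 55.7] 29.3 z0 0.267 slope deg along approach, left [0.59 1.54] resid 0.0005719290198807605
  z 0.098 193 t [-0.0189  0.0168] l [-0.0195  0.014 ]
  z 0.112 57 t [-0.0116  0.0085] l [-0.0121  0.0021]
  z 0.128 59 t [-0.0115  0.009 ] l [-0.0121  0.0039]
  z 0.143 57 t [-0.0116  0.0082] l [-0.0124  0.0031]
  z 0.158 55 t [-0.0114  0.0079] l [-0.0125 -0.0057]
  z 0.172 37 t [-0.0108  0.0082] l [-0.0129 -0.0107]
side 531 [622.1 140.7] [56.6 58.2] 27.4 z0 0.2642 slope deg along approach, left [0.39 0.94] resid 0.0006909784650887987
  z 0.128 13 t [-0.0093  0.0054] l [-0.0122 -0.0106]
  z 0.158 11 t [-0.0003  0.0116] l [-0.0124 -0.0113]
```

```bash
python3 - <<'E'
from h import *
s=plan(frame(119,15),[.6161,.1385,.1335],10)
s=plan(frame(119,15),[.6161,.1385,.1335-.005],5,start=s)
E
```

```text
rows 10 [-0.0124, -0.0004, 0.0034, -0.0001, 0.0, -0.0006] mm/row 6.4 deg/row 0.03
  path [0.609 0.155 0.18 ] z [-0.47  0.84 -0.26]
  path [0.608 0.155 0.167] z [-0.47  0.84 -0.26]
  path [0.608 0.155 0.154] z [-0.47  0.84 -0.26]
  path [0.608 0.155 0.141] z [-0.47  0.84 -0.26]
  path [0.607 0.155 0.129] z [-0.47  0.84 -0.26]
rows 5 [-0.0019, 0.0, 0.0005, 0.0, 0.0, 0.0] mm/row 1.0 deg/row 0.0
  path [0.607 0.155 0.128] z [-0.47  0.84 -0.26]
  path [0.607 0.155 0.127] z [-0.47  0.84 -0.26]
  path [0.607 0.155 0.126] z [-0.47  0.84 -0.26]
  path [0.607 0.155 0.125] z [-0.47  0.84 -0.26]
  path [0.607 0.155 0.124] z [-0.47  0.84 -0.26]
```

Request:
move_arm:
  moves:
    - [-0.0124, -0.0005, 0.0034, 0, 0, 0]
    - [-0.0124, -0.0005, 0.0034, 0, 0, 0]
    - [-0.0124, -0.0005, 0.0034, 0, 0, 0]
    - [-0.0124, -0.0005, 0.0034, 0, 0, 0]
    - [-0.0124, -0.0005, 0.0034, 0, 0, 0]

```text
clock: 25.23
tool_pos: [0.608, 0.1551, 0.1623]
orientation: [-0.524, 0.404, 0.683, 0.308]
ft_force: [0.5, 1.3, -2.9]
finger_gap: 0.245
gripper_force: 59.9
```

Request:
move_arm:
  moves:
    - [-0.0124, -0.0005, 0.0034, 0, 0, 0]
    - [-0.0124, -0.0005, 0.0034, 0, 0, 0]
    - [-0.0124, -0.0005, 0.0034, 0, 0, 0]
    - [-0.0124, -0.0005, 0.0034, 0, 0, 0]
    - [-0.0124, -0.0005, 0.0034, 0, 0, 0]

```text
clock: 25.65
tool_pos: [0.6067, 0.1547, 0.1299]
orientation: [-0.525, 0.404, 0.683, 0.308]
ft_force: [-0.7, -0.1, -2.7]
finger_gap: 0.243
gripper_force: 59.9
```

Request:
move_arm:
  moves:
    - [-0.0019, 0, 0.0005, 0, 0, 0]
    - [-0.0019, 0, 0.0005, 0, 0, 0]
    - [-0.0019, 0, 0.0005, 0, 0, 0]
    - [0, 0, 0, 0, 0, 0]
    - [0, 0, 0, 0, 0, 0]

```text
clock: 26.07
tool_pos: [0.6069, 0.1547, 0.128]
orientation: [-0.525, 0.403, 0.683, 0.309]
ft_force: [0.2, -0.2, -2.8]
finger_gap: 0.247
gripper_force: 59.9
```

```bash
python3 - <<'E'
from h import *
st(); o=env.get_obs(); Rm=rot(o['orientation']).as_matrix(); g=np.array(o['tool_pos'])-.019*Rm[:,2]; print('g',g)
out=[]
for n in('scene','side'):
    p,d,K,T=cam(n); out.append(p[130:330,200:400]);W=cloud(d,K,T)
    near=np.hypot(W[...,0]-g[0],W[...,1]-g[1])<.05
    P=W[near&(W[...,2]>.185)&(W[...,2]<.212)]; zz=np.median(P[:,2]); P=P[abs(P[:,2]-zz)<.004]
    r=cv2.minAreaRect((P[:,:2]*1000).astype(np.float32)); print(n,len(P),np.round(r[0],1),np.round(r[1],1),round(r[2],1),'ztop',zz)
    P=W[near&(W[...,2]>.010)&(W[...,2]<.018)]; 
    if len(P)>8: r=cv2.minAreaRect((P[:,:2]*1000).astype(np.float32)); print(' slat',len(P),np.round(r[0],1),np.round(r[1],1),round(r[2],1))
cv2.imwrite('pics/f.png',cv2.resize(np.hstack(out),(800,400)))
E
```

```text
26.07 [0.6069 0.1547 0.128 ] R
 [[-0.124  0.875 -0.468]
 [ 0.227  0.484  0.845]
 [ 0.966 -0.002 -0.259]] q [-0.284  1.09   1.177  0.816  1.939 -0.952] F [ 0.2 -0.2 -2.8] gap 0.247 59.90626813843846
g [0.61575435 0.13864851 0.13289836]
scene 826 [618.8 139.3] [58.  56.1] 28.5 ztop 0.20006501046629277
 slat 273 [617.7 139.1] [53.4 62.1] 29.5
side 521 [619.  139.4] [56.2 56.3] 29.5 ztop 0.1990396905119195
```

View pics/f.png

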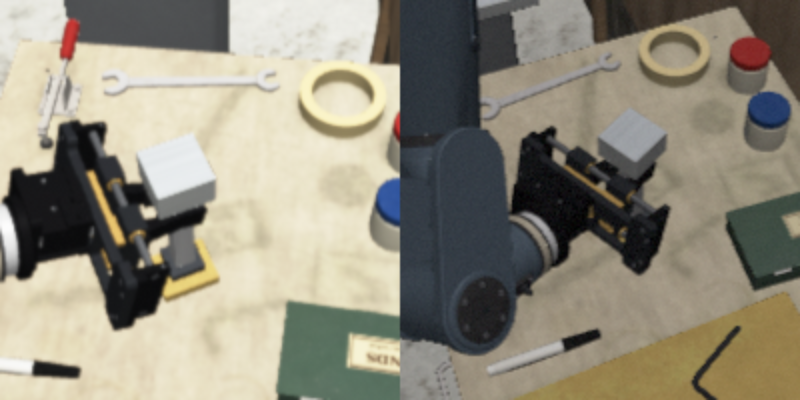

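The head is centred over the slat to within about 1 mm (scene crop: head (175,170), foot (185,265)), with about 6 mm still to go. Lowering slowly.

Request:
move_arm:
  moves:
    - [-0.0019, 0, 0.0005, 0, 0, 0]
    - [-0.0019, 0, 0.0005, 0, 0, 0]
    - [-0.0019, 0, 0.0005, 0, 0, 0]
    - [-0.0019, 0, 0.0005, 0, 0, 0]
    - [0, 0, 0, 0, 0, 0]

```text
clock: 26.58
tool_pos: [0.6066, 0.1547, 0.1235]
orientation: [-0.525, 0.404, 0.683, 0.308]
ft_force: [0.2, -0.2, -3.3]
finger_gap: 0.245
gripper_force: 59.9
```

Request:
move_arm:
  moves:
    - [-0.001, 0, 0.00025, 0, 0, 0]
    - [-0.001, 0, 0.00025, 0, 0, 0]
    - [0, 0, 0, 0, 0, 0]
    - [0, 0, 0, 0, 0, 0]
    - [0, 0, 0, 0, 0, 0]

```text
clock: 27.0
tool_pos: [0.6067, 0.1547, 0.1227]
orientation: [-0.525, 0.404, 0.683, 0.308]
ft_force: [-0.5, 0.1, -2.7]
finger_gap: 0.244
gripper_force: 59.9
```

Request:
move_arm:
  moves:
    - [-0.001, 0, 0.00025, 0, 0, 0]
    - [0, 0, 0, 0, 0, 0]
    - [0, 0, 0, 0, 0, 0]
    - [0, 0, 0, 0, 0, 0]
    - [0, 0, 0, 0, 0, 0]

```text
clock: 27.42
tool_pos: [0.6067, 0.1547, 0.1222]
orientation: [-0.525, 0.404, 0.683, 0.308]
ft_force: [-1.0, -0.0, -3.9]
finger_gap: 0.244
gripper_force: 59.9
```

Request:
move_arm:
  moves:
    - [-0.001, 0, 0.00025, 0, 0, 0]
    - [0, 0, 0, 0, 0, 0]
    - [0, 0, 0, 0, 0, 0]
    - [0, 0, 0, 0, 0, 0]
    - [0, 0, 0, 0, 0, 0]

```text
clock: 27.83
tool_pos: [0.6067, 0.1546, 0.1217]
orientation: [-0.525, 0.404, 0.683, 0.308]
ft_force: [-0.6, 0.5, -4.0]
finger_gap: 0.24
gripper_force: 59.9
```

Request:
move_arm:
  moves:
    - [-0.001, 0, 0.00025, 0, 0, 0]
    - [0, 0, 0, 0, 0, 0]
    - [0, 0, 0, 0, 0, 0]
    - [0, 0, 0, 0, 0, 0]
    - [0, 0, 0, 0, 0, 0]

```text
clock: 28.25
tool_pos: [0.6067, 0.1547, 0.1212]
orientation: [-0.525, 0.404, 0.683, 0.308]
ft_force: [-0.3, 0.6, -3.4]
finger_gap: 0.25
gripper_force: 59.9
```

Request:
move_arm:
  moves:
    - [-0.001, 0, 0.00025, 0, 0, 0]
    - [0, 0, 0, 0, 0, 0]
    - [0, 0, 0, 0, 0, 0]
    - [0, 0, 0, 0, 0, 0]
    - [0, 0, 0, 0, 0, 0]

```text
clock: 28.67
tool_pos: [0.6067, 0.1547, 0.1207]
orientation: [-0.525, 0.404, 0.683, 0.308]
ft_force: [0.6, 0.7, -1.4]
finger_gap: 0.245
gripper_force: 59.9
```

Contact is starting (the force went from -3.4 to -1.4 N). One more half millimetre.

Request:
move_arm:
  moves:
    - [-0.0008, 0, 0.0002, 0, 0, 0]
    - [0, 0, 0, 0, 0, 0]
    - [0, 0, 0, 0, 0, 0]
    - [0, 0, 0, 0, 0, 0]
    - [0, 0, 0, 0, 0, 0]

```text
clock: 29.08
tool_pos: [0.6067, 0.1546, 0.1203]
orientation: [-0.525, 0.404, 0.683, 0.308]
ft_force: [-0.8, 0.0, -2.4]
finger_gap: 0.242
gripper_force: 59.9
```

Request:
move_arm:
  moves:
    - [-0.0008, 0, 0.0002, 0, 0, 0]
    - [0, 0, 0, 0, 0, 0]
    - [0, 0, 0, 0, 0, 0]
    - [0, 0, 0, 0, 0, 0]
    - [0, 0, 0, 0, 0, 0]

```text
clock: 29.5
tool_pos: [0.6067, 0.1546, 0.1203]
orientation: [-0.525, 0.403, 0.683, 0.309]
ft_force: [0.2, -0.8, -0.3]
finger_gap: 0.246
gripper_force: 59.9
```

Request:
move_arm:
  moves:
    - [-0.0008, 0, 0.0002, 0, 0, 0]
    - [0, 0, 0, 0, 0, 0]
    - [0, 0, 0, 0, 0, 0]
    - [0, 0, 0, 0, 0, 0]
    - [0, 0, 0, 0, 0, 0]

```text
clock: 29.92
tool_pos: [0.6067, 0.1546, 0.1202]
orientation: [-0.525, 0.403, 0.683, 0.309]
ft_force: [-1.5, -0.3, 3.3]
finger_gap: 0.244
gripper_force: 59.9
```

Request:
move_arm:
  moves:
    - [0, 0, 0, 0, 0, 0]
    - [0, 0, 0, 0, 0, 0]
    - [0, 0, 0, 0, 0, 0]
    - [0, 0, 0, 0, 0, 0]
    - [0, 0, 0, 0, 0, 0]
  grip_force: 25

```text
clock: 30.33
tool_pos: [0.6066, 0.1546, 0.1202]
orientation: [-0.525, 0.403, 0.683, 0.309]
ft_force: [-1.8, -0.5, 5.2]
finger_gap: 0.247
gripper_force: 24.9
```

Request:
move_arm:
  moves:
    - [0, 0, 0, 0, 0, 0]
    - [0, 0, 0, 0, 0, 0]
    - [0, 0, 0, 0, 0, 0]
    - [0, 0, 0, 0, 0, 0]
    - [0, 0, 0, 0, 0, 0]
  grip_force: 10

```text
clock: 30.75
tool_pos: [0.6064, 0.1546, 0.1201]
orientation: [-0.526, 0.403, 0.683, 0.309]
ft_force: [-2.2, -1.3, 5.3]
finger_gap: 0.255
gripper_force: 10.0
```

Request:
move_arm:
  moves:
    - [0, 0, 0, 0, 0, 0]
    - [0, 0, 0, 0, 0, 0]
    - [0, 0, 0, 0, 0, 0]
    - [0, 0, 0, 0, 0, 0]
    - [0, 0, 0, 0, 0, 0]
  grip_force: 5

```text
clock: 31.17
tool_pos: [0.6064, 0.1546, 0.1201]
orientation: [-0.526, 0.403, 0.683, 0.309]
ft_force: [-1.8, -0.3, 4.8]
finger_gap: 0.252
gripper_force: 5.0
```

Request:
move_arm:
  moves:
    - [0, 0, 0, 0, 0, 0]
    - [0, 0, 0, 0, 0, 0]
    - [0, 0, 0, 0, 0, 0]
    - [0, 0, 0, 0, 0, 0]
    - [0, 0, 0, 0, 0, 0]
  grip_force: 3

```text
clock: 31.58
tool_pos: [0.6067, 0.1546, 0.1194]
orientation: [-0.525, 0.404, 0.683, 0.308]
ft_force: [-2.2, -0.4, 4.8]
finger_gap: 0.253
gripper_force: 3.0
```

```bash
python3 - <<'E'
from h import *
st()
u=np.array([np.cos(np.radians(119)),np.sin(np.radians(119))]); v=np.array([-u[1],u[0]]); g=np.array([.619,.1393])
for n in('scene','side'):
    p,d,K,T=cam(n);W=cloud(d,K,T)
    near=np.hypot(W[...,0]-g[0],W[...,1]-g[1])<.045
    P=W[near&(W[...,2]>.182)&(W[...,2]<.202)]; zz=np.median(P[:,2]); P=P[abs(P[:,2]-zz)<.004]
    c=np.linalg.lstsq(np.c_[(P[:,:2]-g)@u,(P[:,:2]-g)@v,np.ones(len(P))],P[:,2],rcond=None)[0]
    r=cv2.minAreaRect((P[:,:2]*1000).astype(np.float32)); print(n,len(P),np.round(r[0],1),np.round(r[1],1),'ztop',zz,'slopes',np.round(np.degrees(c[:2]),2))
E
```

```text
31.58 [0.6067 0.1546 0.1194] R
 [[-0.123  0.875 -0.468]
 [ 0.227  0.484  0.845]
 [ 0.966 -0.002 -0.259]] q [-0.284  1.103  1.175  0.814  1.933 -0.959] F [-2.2 -0.4  4.8] gap 0.253 3.006435329443775
scene 817 [617.9 139.1] [58.1 56.5] ztop 0.1924661074504167 slopes [0.18 0.83]
side 521 [618.1 139.7] [58.1 57.2] ztop 0.19131534495582447 slopes [0.38 0.88]
```

Standing level on the slat (top at 0.192). I unload the residual push slightly, then open in small steps.

Request:
move_arm:
  moves:
    - [0.0004, 0, -0.0001, 0, 0, 0]
    - [0.0004, 0, -0.0001, 0, 0, 0]
    - [0, 0, 0, 0, 0, 0]
    - [0, 0, 0, 0, 0, 0]
    - [0, 0, 0, 0, 0, 0]

```text
clock: 32.1
tool_pos: [0.6068, 0.1546, 0.1195]
orientation: [-0.525, 0.404, 0.683, 0.308]
ft_force: [-1.4, -0.5, 2.7]
finger_gap: 0.254
gripper_force: 3.0
```

Request:
move_arm:
  moves:
    - [0, 0, 0, 0, 0, 0]
    - [0, 0, 0, 0, 0, 0]
    - [0, 0, 0, 0, 0, 0]
    - [0, 0, 0, 0, 0, 0]
    - [0, 0, 0, 0, 0, 0]
  fingers: 27

```text
clock: 32.52
tool_pos: [0.6069, 0.1546, 0.1194]
orientation: [-0.525, 0.404, 0.683, 0.308]
ft_force: [-0.9, -0.2, -0.4]
finger_gap: 0.27
gripper_force: 0.2
```

Request:
move_arm:
  moves:
    - [0, 0, 0, 0, 0, 0]
    - [0, 0, 0, 0, 0, 0]
    - [0, 0, 0, 0, 0, 0]
    - [0, 0, 0, 0, 0, 0]
    - [0, 0, 0, 0, 0, 0]
  fingers: 30

```text
clock: 32.93
tool_pos: [0.6068, 0.1546, 0.1199]
orientation: [-0.525, 0.404, 0.683, 0.309]
ft_force: [-0.1, 0.1, -0.6]
finger_gap: 0.304
gripper_force: 0.0
```

Request:
move_arm:
  moves:
    - [0, 0, 0, 0, 0, 0]
    - [0, 0, 0, 0, 0, 0]
    - [0, 0, 0, 0, 0, 0]
    - [0, 0, 0, 0, 0, 0]
    - [0, 0, 0, 0, 0, 0]
  fingers: 38

```text
clock: 33.35
tool_pos: [0.6068, 0.1546, 0.1198]
orientation: [-0.525, 0.404, 0.683, 0.308]
ft_force: [-0.1, -0.7, 0.4]
finger_gap: 0.378
gripper_force: 0.0
```

```bash
cat > chk.py <<'E'
from h import *
st()
u=np.array([np.cos(np.radians(119)),np.sin(np.radians(119))]); v=np.array([-u[1],u[0]]); g=np.array([.619,.1393])
for n in('scene','side'):
    p,d,K,T=cam(n);W=cloud(d,K,T); cv2.imwrite(f'pics/chk_{n}.png',p)
    near=np.hypot(W[...,0]-g[0],W[...,1]-g[1])<.05
    P=W[near&(W[...,2]>.182)&(W[...,2]<.202)]; zz=np.median(P[:,2]); P=P[abs(P[:,2]-zz)<.004]
    c=np.linalg.lstsq(np.c_[(P[:,:2]-g)@u,(P[:,:2]-g)@v,np.ones(len(P))],P[:,2],rcond=None)[0]
    r=cv2.minAreaRect((P[:,:2]*1000).astype(np.float32)); print(n,len(P),np.round(r[0],1),np.round(r[1],1),'ztop',zz,'slopes',np.round(np.degrees(c[:2]),2))
E
python3 chk.py
```

```text
33.35 [0.6068 0.1546 0.1198] R
 [[-0.123  0.875 -0.468]
 [ 0.227  0.484  0.845]
 [ 0.966 -0.002 -0.259]] q [-0.284  1.102  1.175  0.814  1.933 -0.959] F [-0.1 -0.7  0.4] gap 0.378 0.0
scene 812 [616.1 138.2] [57.1 56.9] ztop 0.19229166778142293 slopes [0.36 0.4 ]
side 512 [616.4 138.9] [56.7 57.7] ztop 0.19123219475790754 slopes [0.14 0.21]
```

Request:
move_arm:
  moves:
    - [0, 0, 0, 0, 0, 0]
    - [0, 0, 0, 0, 0, 0]
    - [0, 0, 0, 0, 0, 0]
    - [0, 0, 0, 0, 0, 0]
    - [0, 0, 0, 0, 0, 0]
  fingers: 75

```text
clock: 33.87
tool_pos: [0.6067, 0.1546, 0.1199]
orientation: [-0.525, 0.404, 0.683, 0.308]
ft_force: [0.4, 0.6, 0.3]
finger_gap: 0.67
gripper_force: 0.0
```

Request:
move_arm:
  moves:
    - [0, 0, 0, 0, 0, 0]
    - [0, 0, 0, 0, 0, 0]
    - [-0.0015, 0, -0.005, 0, 0, 0]
    - [-0.003, 0, -0.01, 0, 0, 0]
    - [-0.004, 0, -0.015, 0, 0, 0]

```text
clock: 34.28
tool_pos: [0.6142, 0.1409, 0.1197]
orientation: [-0.525, 0.403, 0.683, 0.308]
ft_force: [0.2, 0.5, -0.4]
finger_gap: 0.748
gripper_force: 0.0
```

Request:
move_arm:
  moves:
    - [-0.004, 0, -0.0155, 0, 0, 0]
    - [-0.004, 0, -0.0155, 0, 0, 0]
    - [-0.004, 0, -0.0155, 0, 0, 0]
    - [-0.004, 0, -0.0155, 0, 0, 0]
    - [-0.004, 0, -0.0155, 0, 0, 0]

```text
clock: 34.7
tool_pos: [0.6342, 0.105, 0.1199]
orientation: [-0.525, 0.404, 0.683, 0.309]
ft_force: [-0.1, 0.1, 0.1]
finger_gap: 0.748
gripper_force: 0.0
```

Request:
move_arm:
  moves:
    - [-0.003, 0, -0.02, 0, 0, 0]
    - [-0.003, 0, -0.02, 0, 0, 0]
    - [-0.003, 0, -0.02, 0, 0, 0]
    - [-0.003, 0, -0.02, 0, 0, 0]
    - [-0.003, 0, -0.02, 0, 0, 0]

```text
clock: 35.12
tool_pos: [0.6585, 0.061, 0.1258]
orientation: [-0.525, 0.404, 0.683, 0.309]
ft_force: [0.3, 0.9, 0.6]
finger_gap: 0.746
gripper_force: 0.0
```

Request:
move_arm:
  moves:
    - [0, 0, 0, 0, 0, 0]
    - [0, 0, 0, 0, 0, 0]
    - [0, 0, 0, 0, 0, 0]
    - [0, 0, 0, 0, 0, 0]
    - [0, 0, 0, 0, 0, 0]

```text
clock: 35.53
tool_pos: [0.6576, 0.0627, 0.1257]
orientation: [-0.525, 0.403, 0.683, 0.308]
ft_force: [0.7, -0.6, -0.2]
finger_gap: 0.751
gripper_force: 0.0
```

```bash
python3 chk.py
```

```text
35.53 [0.6576 0.0627 0.1257] R
 [[-0.123  0.875 -0.469]
 [ 0.227  0.485  0.845]
 [ 0.966 -0.003 -0.258]] q [-0.374  1.167  0.948  0.792  2.099 -0.886] F [ 0.7 -0.6 -0.2] gap 0.751 0.0
scene 814 [615.9 138.3] [58.4 56.6] ztop 0.19233724662605245 slopes [ 0.03 -0.1 ]
side 515 [616.9 138.5] [56.5 56.9] ztop 0.191233777216698 slopes [0.35 0.13]
```

View pics/chk_scene.png

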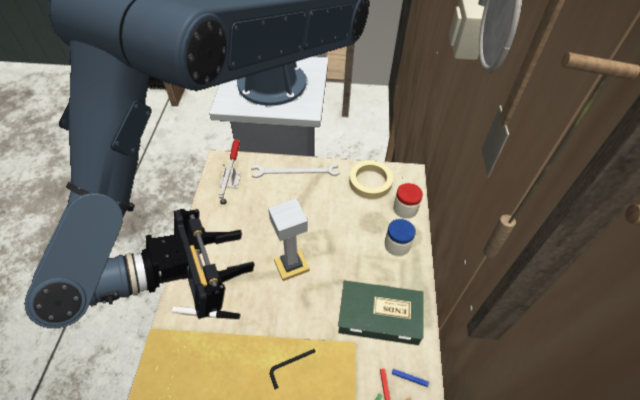

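The plunger stands upright with its head at (288,220), centred on the slat (292,265). The gripper is clear, and the pot, spanner and marker have not moved. Handing in.

```bash
python3 -c "
from cell import env
print(env.job_done())"
```

```text
the job is handed in; nothing more can be done
None
```

The plunger was laid on its side, let go, regrasped with the hand turned half round, and now stands head-up on its foot within about 2 mm of the slat's centre. The job was handed in at about 36 s; the judge returned no verdict.

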